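# Close the pressure-test pot with its keyed plug

## Task

Lift the test plug out of its leaning holder and stand it in the mouth of the test pot with its two lugs resting on the rim, clearly off the slots; then turn it there, pressing lightly and never forcing it, until the lugs find the slots and it drops fully home. Let go of it, and only then swing the open hinged keeper frame down over the plug's grip until it lies flat. Leave the other things on the bench where they are.

Things in the scene. Friction and masses are not known exactly. Their poses are not given: they have to be found in the camera images.
- plug: Aluminium test plug, 84 mm tall, 0.3-0.5 kg. Origin: centre of its underside; z up its axis to the grip. Spigot 43 mm diameter, z 0-34 mm, chamfered end; two lugs along +x and -x, 10 mm wide, to 32 mm from the axis, z 16-34 mm; flange 72 mm diameter, z 34-42 mm. Half a turn gives the same part. Starts in the holder, turned up to 60 degrees either way about its axis from lugs level.
- plug_grip (a point): Point on the plug's axis, 66 mm above its underside, inside its black grip bar: 56 mm long along the plug's x (in line with the lugs), 20 mm thick along y, z 42 to 84 mm. Grip it across its thickness. Axes as the plug's.
- holder: Fixed aluminium tube, 88 mm outside diameter, on a steel foot, leaning 26 degrees from vertical, roughly towards the robot. Origin: on its axis, on the seat under the plug's flange, 85 mm above the bench; z: the axis, out of its mouth. A lip of 76 mm inside diameter rises 6 mm above the seat; the hole below has 68 mm diameter: the plug lifts out freely along z.
- pot: Fixed steel test pot, 84 mm diameter (foot 116 mm). Origin: centre of its underside on the bench; z up. Flat rim 70 mm up; upright bore 48 mm diameter, 40 mm deep. Two slots, 16 mm wide, 40 mm deep, open at the rim, cut through the wall along its +x and -x. Hinge bracket at +x, 55 to 77 mm from the axis, 94 mm high; low pipe stub at +y.
- pot_mouth (a point): Centre of the pot's mouth, level with the rim, 70 mm above the bench; axes as the pot's. The plug's underside is 16 mm below this point while its lugs rest on the rim, and 34 mm below it when fully home (flange on the rim).
- keeper (a joint): Angle (rad) of the keeper, a flat steel frame 7 mm thick on a stiff hinge that stays where left. 0: down flat round a seated plug's grip, just above its flange (end of travel). Starts at 1.7 to 2.0, leaning back beyond upright, away from the pot; limit 2.2. Two side bars, 42 mm clear between them, a cross bar 107 to 119 mm from the hinge, then the tab. 2 to 3 N at the tab move it.
- keeper_hinge (a point): Middle of the keeper's hinge line: 66 mm from the pot's axis along the pot's +x, 83.5 mm above the bench; the line runs along the pot's y. Axes as the pot's.
- keeper_tab (a point): Middle of the keeper's end tab (30 mm wide, ends 138 mm from the hinge), 128 mm from the hinge line, at mid-thickness. Its z is the frame's normal: up when the keeper is down, away from the pot when it stands open, its end then up to 221 mm above the bench.
Mind the look-alikes: they are no part of the job. Leave any turquoise look-alike of the pot alone.

How it is judged:
On the way, in this order (a step that is already met when the one before it is completed fails the run):
1. the plug has been lifted out of the holder in the gripper (distance between plug and holder above 0.09 m and contact force between the fingers and plug above 1 N), for 0.1 s.
2. the plug stands in the pot's mouth, lugs resting on the rim, more than about 9 degrees off the slots (z of plug in the frame of pot between 0.048 and 0.06 m and horizontal distance between plug and pot below 0.006 m and angle between plug's own z axis and vertical below 0.12 rad and contact force between plug and pot above 0.5 N and angle between the x axis of plug and the x axis of pot, either way round above 0.16 rad), for 0.1 s.
3. the plug has dropped fully home and is let go, with the keeper still open (z of plug in the frame of pot below 0.039 m and horizontal distance between plug and pot below 0.005 m and angle between the x axis of plug and the x axis of pot, either way round below 0.12 rad and angle between plug's own z axis and vertical below 0.08 rad and value of joint keeper above 1.3 rad and contact force between the fingers and plug below 0.2 N), for 0.2 s.
At the end, for the whole second after the job is handed in: The plug is fully home in the pot (its flange within 3 mm of the rim, its axis within 5 mm of the pot's, its lugs within 7 degrees of the slots, upright within 5 degrees) and at rest, and the keeper lies down over it (within 0.09 rad of its end of travel) (z of plug in the frame of pot below 0.039 m and horizontal distance between plug and pot below 0.005 m and angle between the x axis of plug and the x axis of pot, either way round below 0.12 rad and angle between plug's own z axis and vertical below 0.08 rad and value of joint keeper below 0.09 rad and linear speed of plug below 0.02 m/s); the robot touches nothing.
It fails at once if the plug is pressed or knocked against the pot, or jammed in it with more than 150 N (all their contacts added up) (contact force between plug and pot above 150 N).
It fails at once if another thing on the bench is moved more than 30 mm (distance of any of wrench, vial_a, vial_b, micrometer, dish, oil_bottle, can, screwdriver from where it was at the start of the episode above 0.03 m).
It also fails if it takes over 69 s, if anything falls off the work surface, if the arm or the gripper's body presses on something with over 40 N, if the wrist force passes 120 N, or if a joint passes its speed limit or range.

## Robot

A 6-joint arm with a two-finger parallel gripper is mounted at the origin on the work surface. World frame = base frame: x ahead of the robot, y to its left, z up, the work surface at z = 0. Lengths are in m, angles in rad, forces in N, time in s.
With the tool pointing down it reaches from about 0.375 to 0.975 m from the base axis. Payload 3.8 kg.
Tool frame: the origin (TCP) lies at the very end of the fingers, on their centre line; the grasp point (between the pads) lies 19 mm behind it; y points along the fingers, z is the direction in which the jaws open and shut, and the axes are right-handed (so a half turn about y gives the same grasp; the last joint's range is limited). The gripper opens to 88 mm and grips with 3 to 60 N. Pads are 18 mm wide; open, the fingers measure 123 mm over their backs; the gripper's body (75 mm by 187 mm) begins 45 mm behind the grasp point.
Start: joints at [-1.384, 0.264, 1.604, -0, 1.274, -0.037], TCP at [0.15, -0.658, 0.239] pointing down, gripper open.
Joint ranges: [-2.63, 2.63], [-0.94, 2.18], [0.31, 2.57], [-1.31, 4.45], [0, 2.66], [-2.55, 2.55]. Speed limits (rad/s): [2.57, 2.57, 3.14, 3.14, 3.14, 3.14].

## Interface

Orientations are given as a rotation vector (axis times angle).
In Python, from cell import manip gives the robot as it stands.
- The arm moves only by the tool arm_command, never from a script. Its argument "rows" is a list of rows, each a list of 7 numbers: the shift along the tool's x, y, z in mm, then the turn, a rotation vector about the tool's x, y, z in degrees, then the gripper command: -1 is shut, 1 is fully open, values between are in proportion. A call has 1 to 8 rows; each row is the pose to reach, as a shift and turn from the pose measured when the call began, along the tool's axes at that moment; what a row does not reach only later rows make up. A row lasts 1/8 s, in which the tool goes at most 62.5 mm and 10.7 degrees, less where a joint would pass 70% of its speed; a pose out of reach is approached as far as the arm can. A call with a gripper value outside its range is refused whole. The fingers move at their own pace and stop on an object; "force" is the grip in N (left out, the last holds). Time passes only in rows, so rows that repeat a pose let the fingers close. It gives the time, the measured TCP pose, the force and the opening at its end, in the units of the state.
- manip.get_obs(): the state, without advancing time (a new reading comes with each control period).
- manip.get_image(name): name is "scene" or "top" or "wrist"; returns the picture (400x640x3 uint8, red, green, blue); there is no depth.
- manip.camera_model(name): a dict with "fx", "fy", "cx", "cy" (pixels), "k1" (the pictures are not rectified: a ray, as slopes to the right and down, at radius r is drawn at 1 + k1 r^2 times it, then the intrinsics apply), "eye" and "attitude" of the camera in the world; the wrist camera has in their place "mount" (4x4, takes a point from camera to tool coordinates, whose origin is the TCP and whose axes are the tool frame's). Camera axes: x right, y down, z forward; pixel columns grow to the right and rows downward; lengths in m; the calibration is good to about 2 mm. A picture is of the moment at which its call begins: read the wrist's pose just before it. camera_model takes no time and is no camera call.
- manip.finish_job(): hands the job in, once; it reports no verdict.
Trained networks look in the newest picture that a camera, given by its name, has taken for a name from the list of things; names that differ only in an ending like _2 or _b are one class to them, and where a whole thing is asked for, a point or a joint stands for the part that bears it (a point fixed in the world has none). Each returns a list of dicts, best first, with "conf" (0 to 1); they miss things now and then, are a little off and sometimes report something else, mostly with a low value. They report only what shows in the picture. A call takes as long as a camera call. They do not tell look-alikes from the thing itself.
- manip.spot_in(camera, target): "at" ([column, row] as shares, 0 to 1, of the picture: columns of its width, rows of its height, amid what is visible of it).
- manip.trace(camera, target): "mask" (400x640 bool, what is visible of it) and "at" ([column, row] as shares, 0 to 1, of the picture: columns of its width, rows of its height, amid what is visible of it).
The state is a dict: "t": time; "qpos": joint angles; "qvel": joint speeds; "joint_torque": joint torques, N m; "eef_pos": TCP position; "eef_rot": TCP orientation; "wrist_force": force on the tool from outside, world axes, zero at the start; "wrist_torque": the same for the moment, N m; "width": finger opening in m.
Only numpy, scipy, OpenCV 4.12 (cv2) and the standard library are available. Lean on these libraries where they do the work, as an engineer would, in place of code of your own. Each camera call takes 0.05 s, during which the arm holds its last target.

## Working session

There is one attempt and no reset: what is moved stays moved. The work goes in short steps, Python scripts to look and compute and a tool call to move; the robot and the scene stay as the last step left them, time stands still between calls to the robot, and variables do not carry over. Pictures are saved under pics/ and viewed, and the job is handed in when it is done.

Besides the shell and the picture viewer there is one more tool, called in YAML: its name, and indented under it one key for each argument. arm_command: Moves the arm, as the interface text tells. Its arguments: {"type":"object","properties":{"rows":{"type":"array"},"force":{"type":"number"}},"required":["rows"]}

```bash
ls; mkdir -p pics; cat > h.py <<'E'
import numpy as np, cv2
from scipy.spatial.transform import Rotation as R
from cell import manip
def snap(n,f):
    o=manip.get_obs(); im=manip.get_image(n); cv2.imwrite('pics/'+f,im[:,:,::-1]); np.savez('pics/'+f+'.npz',im=im,p=o['eef_pos'],r=o['eef_rot']); return im,o
E
python3 - <<'E'
from h import *
for n in('scene','top','wrist'):
    im,o=snap(n,n+'0.png'); print(n,manip.camera_model(n))
    for t in('plug','holder','pot','keeper','keeper_tab'):
        print(t,[(np.round(np.array(d['at'])*[640,400]),round(d['conf'],2)) for d in manip.spot_in(n,t)])
print(o)
E
```

```text
pics
scene {'fx': 451.5697038556265, 'fy': 451.5697038556265, 'cx': 317.9913823879662, 'cy': 203.85377271395532, 'k1': -0.08238150841148113, 'eye': array([0.87897707, 0.22241946, 0.82918329]), 'attitude': array([-1.33273135, -2.45568229,  0.707631  ])}
plug [(array([408., 301.]), 0.77)]
holder [(array([385., 335.]), 0.9)]
pot [(array([262., 142.]), 0.94), (array([216., 218.]), 0.92)]
keeper [(array([186., 171.]), 0.8), (array([260., 136.]), 0.67)]
keeper_tab [(array([183., 168.]), 0.6), (array([271., 123.]), 0.58)]
top {'fx': 494.13644326384303, 'fy': 494.13644326384303, 'cx': 321.08370115845054, 'cy': 195.72810910315732, 'k1': -0.12224883852055869, 'eye': array([ 3.05767517e-01, -7.01689137e-04,  1.07424093e+00]), 'attitude': array([-2.12858112,  2.09895474, -0.22106177])}
plug [(array([224., 158.]), 0.85)]
holder [(array([238., 164.]), 0.81)]
pot [(array([432., 255.]), 0.85), (array([409., 161.]), 0.65)]
keeper [(array([451., 153.]), 0.95), (array([437., 241.]), 0.88)]
keeper_tab [(array([439., 243.]), 0.66), (array([238., 162.]), 0.6)]
wrist {'fx': 357.9090113254701, 'fy': 357.909
[... 462 characters left out ...]
ot []
keeper []
keeper_tab []
{'t': 0.6, 'qpos': array([-1.38390828e+00,  2.63862257e-01,  1.60397766e+00,  7.41984364e-06,
        1.27369170e+00, -3.68996181e-02]), 'qvel': array([-5.94697245e-04,  1.25263054e-03,  6.14878471e-04, -1.32262234e-05,
       -1.26312939e-04, -3.35323962e-04]), 'joint_torque': array([-4.52461074e-05, -5.01649010e+01, -3.57005596e+01,  7.28673837e-02,
        1.88692164e-02, -2.33285766e-05]), 'eef_pos': array([ 0.14980157, -0.65817738,  0.23874327]), 'eef_rot': array([-0.23628882,  2.10296934, -2.10309704]), 'wrist_force': array([-0.82767566,  0.6891388 ,  0.18021299]), 'wrist_torque': array([ 0.01523579, -0.04891959,  0.00493731]), 'width': 0.0881297234541441}
```

View pics/scene0.png

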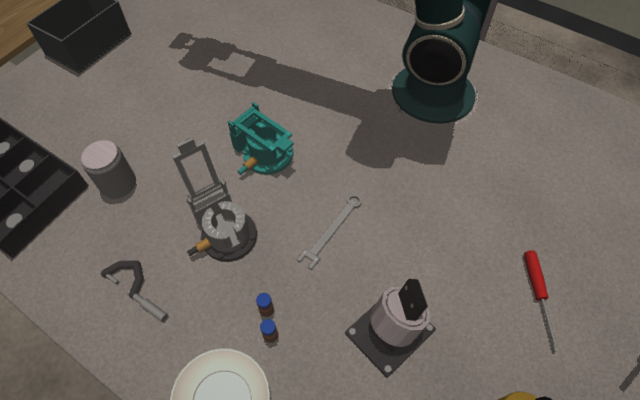

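View pics/top0.png

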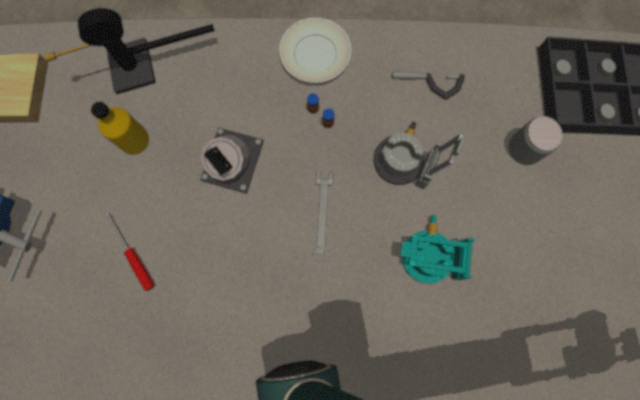

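The steel pot is at scene (228,228) and top (402,155), with its keeper leaning to the right. The turquoise look-alike is at scene (262,142) and top (432,255), so I'll leave it alone. The plug in its holder is at scene (405,305) and top (220,158). Next I'll look at close crops.

```bash
cat >> h.py <<'E'
def cam(n,p=None,r=None):
    m=manip.camera_model(n); K=np.array([[m['fx'],0,m['cx']],[0,m['fy'],m['cy']],[0,0,1]])
    if 'mount' in m:
        M=m['mount']; Rt=R.from_rotvec(r).as_matrix(); Rc=Rt@M[:3,:3]; e=p+Rt@M[:3,3]
    else: Rc=R.from_rotvec(m['attitude']).as_matrix(); e=m['eye']
    return K,m['k1'],Rc,e
def proj(c,P):
    K,k1,Rc,e=c; q=(np.atleast_2d(P)-e)@Rc; s=q[:,:2]/q[:,2:]; s=s*(1+k1*(s**2).sum(1,keepdims=True)); return s*[K[0,0],K[1,1]]+[K[0,2],K[1,2]]
def ray(c,u):
    K,k1,Rc,e=c; s=(np.atleast_2d(u)-[K[0,2],K[1,2]])/[K[0,0],K[1,1]]; x=s.copy()
    for _ in range(20): x=s/(1+k1*(x**2).sum(1,keepdims=True))
    d=np.c_[x,np.ones(len(x))]@Rc.T; return e,d/np.linalg.norm(d,axis=1,keepdims=True)
def onz(c,u,z):
    e,d=ray(c,u); return e+d*((z-e[2])/d[:,2:])
def crop(f,out,x0,y0,x1,y1,s):
    im=cv2.imread('pics/'+f)[y0:y1,x0:x1]; im=cv2.resize(im,None,fx=s,fy=s,interpolation=cv2.INTER_CUBIC); cv2.imwrite('pics/'+out,im); return im
E
python3 - <<'E'
from h import *
a=crop('scene0.png','a.png',150,130,290,270,4)
a=crop('scene0.png','b.png',340,270,440,380,5)
t=cv2.imread('pics/top0.png')
l=cv2.resize(t[110:200,365:475],None,fx=5,fy=5,interpolation=2); r=cv2.resize(t[120:200,190:270],None,fx=5,fy=5,interpolation=2)
cv2.imwrite('pics/c.png',l);cv2.imwrite('pics/d.png',r)
print(onz(cam('top'),[[402,150]],.07),onz(cam('top'),[[222,158]],.1),onz(cam('scene'),[[224,218]],.07))
E
```

```text
[[ 0.61767547 -0.1723612   0.07      ]] [[0.58586517 0.2033888  0.1       ]] [[ 0.61062515 -0.17602573  0.07      ]]
```

View pics/a.png

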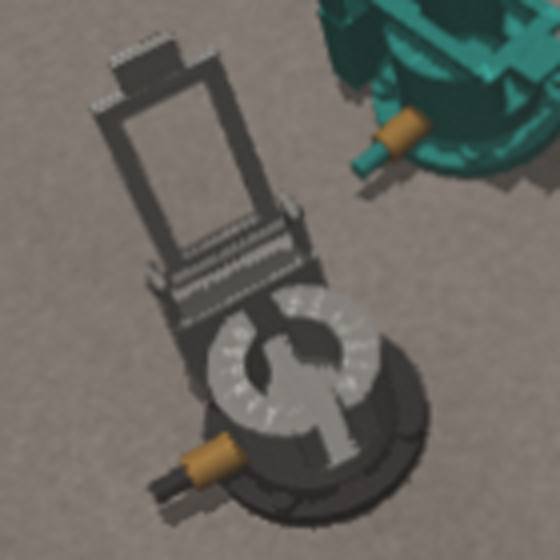

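View pics/b.png

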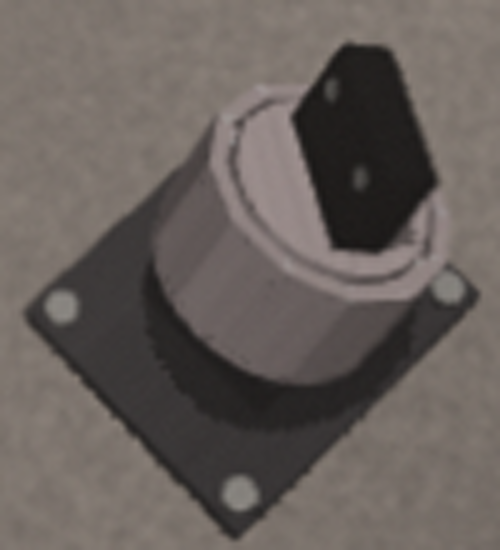

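View pics/c.png

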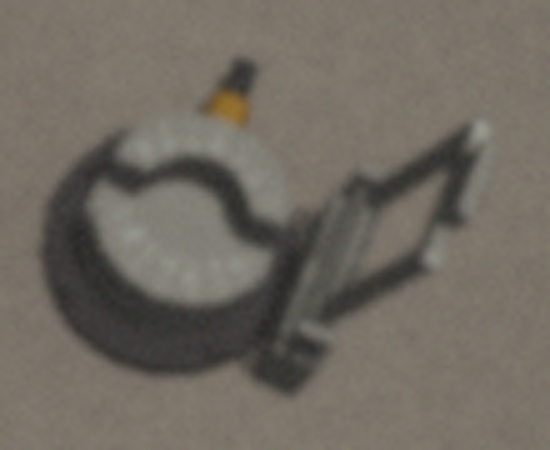

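View pics/d.png

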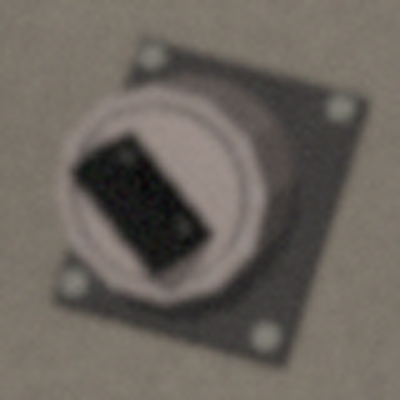

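```bash
cat >> h.py <<'E'
def tri(obs):
    A=np.zeros((3,3));b=np.zeros(3);L=[]
    for c,u in obs:
        e,d=ray(c,[u]);d=d[0];M=np.eye(3)-np.outer(d,d);A+=M;b+=M@e;L.append((e,M))
    X=np.linalg.solve(A,b); return X,[np.linalg.norm(M@(X-e)) for e,M in L]
def rel(Tp,TR):
    """shift (mm) and rotvec (deg) in current tool axes to reach pose"""
    o=manip.get_obs();Rt=R.from_rotvec(o['eef_rot']); 
    return np.round(Rt.inv().apply(np.array(Tp)-o['eef_pos'])*1000,1), np.round(np.degrees((Rt.inv()*TR).as_rotvec()),1)
def plan(Tp,TR,g=1):
    s,w=rel(Tp,TR); n=int(np.ceil(max(np.linalg.norm(s)/55,np.linalg.norm(w)/9.5,1)))
    print('s',s,'w',w,'n',n); print([[*np.round(s*k/n).astype(int).tolist(),*np.round(w*k/n,1).tolist(),g] for k in range(1,n+1)][:8])
def toolR(y,x):
    y=np.array(y,float);y/=np.linalg.norm(y);x=np.array(x,float);x-=y*(x@y);x/=np.linalg.norm(x);return R.from_matrix(np.c_[x,y,np.cross(x,y)])
E
python3 - <<'E'
from h import *
T=cam('top');S=cam('scene')
print('lip',tri([(T,[222.4,158.8]),(S,[407,308])]))
print('foot',onz(T,[[231.6,159]],.005))
o=manip.get_obs();print(R.from_rotvec(o['eef_rot']).as_matrix().round(2))
# pot rim: scene crop a ellipse centre (293,360)/4+(150,130); top crop c (190,210)/5+(365,110)
print('rim',tri([(T,[403,152]),(S,[223.4,220])]),onz(T,[[403,152]],.07),onz(S,[[223.4,220]],.07))
for g in (1,-1):
  print(toolR([0,0,-1],[1,0,0]).as_rotvec())
plan([.47,.12,.42],toolR([0,0,-1],[1,0.3,0]))
E
```

```text
lip (array([0.58673078, 0.20624765, 0.08938858]), [np.float64(0.0016336353904395813), np.float64(0.0016336353904395804)])
foot [[0.61107414 0.20131291 0.005     ]]
[[-0.98  0.    0.22]
 [-0.22 -0.   -0.98]
 [-0.   -1.    0.  ]]
rim (array([ 0.61400394, -0.17494565,  0.06801727]), [np.float64(0.0002284397272624796), np.float64(0.00022843972726249812)]) [[ 0.61327374 -0.1743983   0.07      ]] [[ 0.61477449 -0.17413711  0.07      ]]
[-1.57079633 -0.         -0.        ]
[-1.57079633 -0.         -0.        ]
s [-484.9 -181.3 -687.7] w [  0.  176.1  -0. ] n 19
[[-26, -10, -36, 0.0, 9.3, -0.0, 1], [-51, -19, -72, 0.0, 18.5, -0.0, 1], [-77, -29, -109, 0.0, 27.8, -0.0, 1], [-102, -38, -145, 0.0, 37.1, -0.0, 1], [-128, -48, -181, 0.0, 46.3, -0.0, 1], [-153, -57, -217, 0.0, 55.6, -0.0, 1], [-179, -67, -253, 0.0, 64.9, -0.0, 1], [-204, -76, -290, 0.0, 74.1, -0.0, 1]]
```

```bash
python3 - <<'E'
from h import *
plan([.53,.16,.38],toolR([0,0,-1],[-1,-0.35,0]))
E
```

```text
s [-552.3 -141.3 -713.4] w [-0.  -6.5 -0. ] n 17
[[-32, -8, -42, -0.0, -0.4, -0.0, 1], [-65, -17, -84, -0.0, -0.8, -0.0, 1], [-97, -25, -126, -0.0, -1.1, -0.0, 1], [-130, -33, -168, -0.0, -1.5, -0.0, 1], [-162, -42, -210, -0.0, -1.9, -0.0, 1], [-195, -50, -252, -0.0, -2.3, -0.0, 1], [-227, -58, -294, -0.0, -2.7, -0.0, 1], [-260, -66, -336, -0.0, -3.1, -0.0, 1]]
```

arm_command:
  rows:
    - [-32, -12, -42, 0, 0, 0, 1]
    - [-65, -30, -84, 0, 0, 0, 1]
    - [-97, -50, -126, 0, -1, 0, 1]
    - [-130, -70, -168, 0, -1, 0, 1]
    - [-162, -85, -210, 0, -2, 0, 1]
    - [-195, -100, -252, 0, -2, 0, 1]
    - [-227, -115, -294, 0, -3, 0, 1]
    - [-260, -125, -336, 0, -3, 0, 1]

```text
t: 1.9
eef_pos: [0.3293, -0.2714, 0.3649]
eef_rot: [-0.286, 2.072, -2.075]
wrist_force: [1.2, 0.0, -0.6]
width: 0.0879
```

```bash
python3 - <<'E'
from h import *
plan([.53,.16,.38],toolR([0,0,-1],[-1,-0.35,0]))
E
```

```text
s [-310.6  -15.3 -360.5] w [-0.1 -3.5 -0.1] n 9
[[-35, -2, -40, -0.0, -0.4, -0.0, 1], [-69, -3, -80, -0.0, -0.8, -0.0, 1], [-104, -5, -120, -0.0, -1.2, -0.0, 1], [-138, -7, -160, -0.0, -1.6, -0.0, 1], [-173, -8, -200, -0.1, -1.9, -0.1, 1], [-207, -10, -240, -0.1, -2.3, -0.1, 1], [-242, -12, -280, -0.1, -2.7, -0.1, 1], [-276, -14, -320, -0.1, -3.1, -0.1, 1]]
```

arm_command:
  rows:
    - [-35, -2, -40, 0, 0, 0, 1]
    - [-69, -3, -80, 0, -1, 0, 1]
    - [-104, -5, -120, 0, -1, 0, 1]
    - [-138, -7, -160, 0, -2, 0, 1]
    - [-178, -8, -205, 0, -2, 0, 1]
    - [-217, -10, -250, 0, -2, 0, 1]
    - [-256, -12, -295, 0, -3, 0, 1]
    - [-295, -14, -340, 0, -3, 0, 1]

```text
t: 2.9
eef_pos: [0.5211, 0.1381, 0.3791]
eef_rot: [-0.336, 2.041, -2.044]
wrist_force: [0.0, -0.0, -0.1]
width: 0.0885
```

```bash
python3 - <<'E'
from h import *
im,o=snap('wrist','w1.png'); print(o['eef_pos'],o['qpos'].round(2))
c=cam('wrist',o['eef_pos'],o['eef_rot']);print(proj(c,[[.587,.206,.09],[.611,.201,0]]))
E
```

```text
[0.52106495 0.13811015 0.37909641] [ 0.21 -0.05  1.7  -0.    1.49  1.46]
[[280.46424245  80.46551755]
 [295.16765894  65.16470784]]
```

View pics/w1.png

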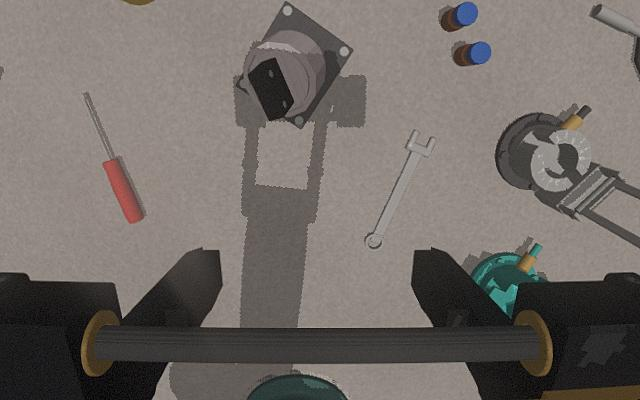

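```bash
python3 - <<'E'
from h import *
crop('w1.png','w1c.png',225,0,365,135,5)
E
```

```text
(no output)
```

View pics/w1c.png

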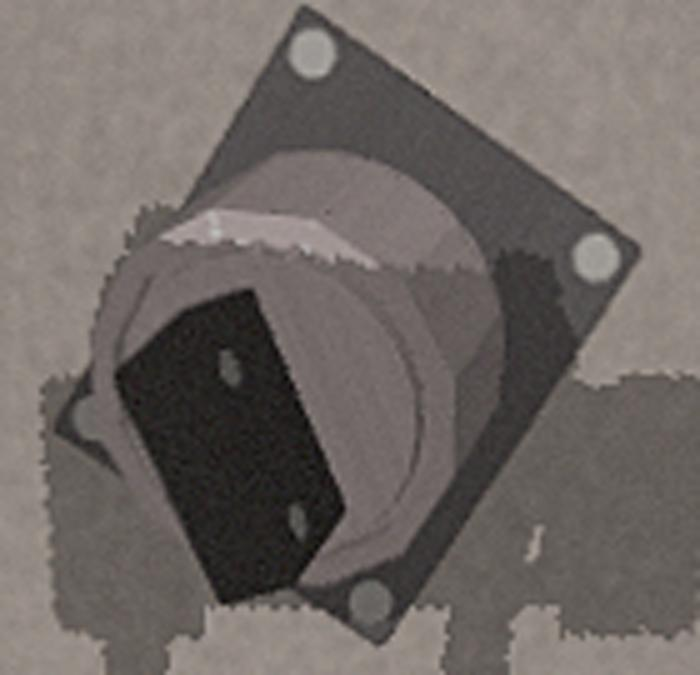

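```bash
cat > fit.py <<'E'
from h import *
from scipy.optimize import minimize
def pose(q,lean=np.radians(26)):
    x,y,az,roll=q; z=np.array([np.sin(lean)*np.cos(az),np.sin(lean)*np.sin(az),np.cos(lean)])
    lx=np.cross([0,0,1],z); lx/=np.linalg.norm(lx); ly=np.cross(z,lx)   # lx level
    px=lx*np.cos(roll)+ly*np.sin(roll); return np.array([x,y,.085]),np.c_[px,np.cross(z,px),z]
box=np.array([[sx*.028,sy*.010,z] for sx in(-1,1) for sy in(-1,1) for z in(.008,.050)])
th=np.linspace(0,2*np.pi,60)
def lipc(d,z): return np.c_[d/2*np.cos(th),d/2*np.sin(th),0*th+z]
S=4
def sil(c,P,roi):
    u=(proj(c,P)-roi[:2]+.5)*S; m=np.zeros(((roi[3]-roi[1])*S,(roi[2]-roi[0])*S),np.uint8)
    cv2.fillConvexPoly(m,cv2.convexHull(np.round(u*16).astype(np.int32)),255,shift=4); return m
V=[]
for n,f,roi,t in(('wrist','w1.png',(225,0,365,135),38),('scene','scene0.png',(340,250,460,370),42),('top','top0.png',(180,110,280,210),45)):
    d=np.load('pics/'+f+'.npz'); c=cam(n,d['p'],d['r']); im=d['im'][roi[1]:roi[3],roi[0]:roi[2]]
    g=cv2.resize(im,None,fx=S,fy=S,interpolation=cv2.INTER_CUBIC).max(2)
    m=(g<t).astype(np.uint8); k,l,s,_=cv2.connectedComponentsWithStats(m); i=1+np.argmax(s[1:,4]); m=(l==i).astype(np.uint8)*255
    m=cv2.morphologyEx(m,cv2.MORPH_CLOSE,np.ones((17,17))); V.append((n,c,roi,m,im)); print(n,(m>0).sum()/S/S)
def cost(q,use=(0,1,2)):
    o,B=pose(q); r=0
    for i in use:
        n,c,roi,m,_=V[i]; s=sil(c,o+box@B.T,roi); r+=1-((s>0)&(m>0)).sum()/((s>0)|(m>0)).sum()
    return r
if __name__=='__main__':
    best=None
    for az in np.radians([150,170,190,210]):
        for roll in np.radians([-50,-25,0,25,50]):
            s=minimize(cost,[.587+.003,.206,az,roll],method='Nelder-Mead',options=dict(initial_simplex=np.array([.59,.205,az,roll])+np.r_[np.zeros((1,4)),np.diag([.008,.008,.2,.3])],maxiter=300))
            if best is None or s.fun<best.fun: best=s
    print(best.x,np.degrees(best.x[2:]),best.fun,[cost(best.x,(i,)) for i in range(3)])
    for u in((0,),(1,),(2,)):
        s=minimize(cost,best.x,args=(u,),method='Nelder-Mead',options=dict(initial_simplex=best.x+np.r_[np.zeros((1,4)),np.diag([.004,.004,.1,.1])]));print(u,s.x[:2],np.degrees(s.x[2:]),s.fun)
    np.save('plugfit.npy',best.x); o,B=pose(best.x)
    out=[]
    for n,c,roi,m,im in V:
        g=cv2.resize(im[:,:,::-1],None,fx=S,fy=S,interpolation=cv2.INTER_CUBIC)
        for P,col in((lipc(.088,.006),(0,255,0)),(lipc(.076,.006),(0,255,255))):
            cv2.polylines(g,[np.round((proj(c,o+P@B.T)-roi[:2]+.5)*S).astype(int)],True,col)
        cs,_=cv2.findContours(sil(c,o+box@B.T,roi),0,1); cv2.drawContours(g,cs,-1,(0,0,255)); out.append(cv2.resize(g,(390,390)))
    cv2.imwrite('pics/fit.png',cv2.resize(np.hstack(out),None,fx=.68,fy=.68))
    cv2.imwrite('pics/fit0.png',out[0])
E
python3 fit.py
```

```text
wrist 1315.0625
scene 749.6875
top 330.3125
[0.58881363 0.21209852 3.45220501 1.90754117] [197.79677705 109.2940585 ] 0.5616525681099254 [np.float64(0.30904261047492554), np.float64(0.10684448532229629), np.float64(0.14576547231270354)]
(0,) [0.58732457 0.21048446] [185.28045872 121.38217092] 0.25669817354843294
(1,) [0.58884814 0.21117219] [195.49506126 110.18296316] 0.095904173106646
(2,) [0.58932274 0.21269443] [199.03155877 110.45184263] 0.12676056338028174
```

View pics/fit.png

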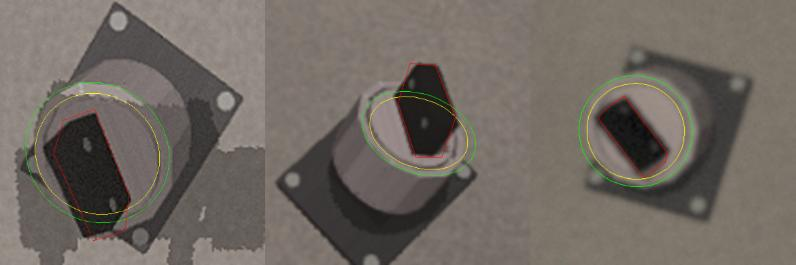

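```bash
python3 - <<'E'
from h import *
im,o=snap('wrist','w1.png'); print(o['eef_pos'],o['qvel'].round(3))
E
sed -i "s/range(1,n+1)\]\[:8\])/range(1,n+1)][:8])/" h.py; python3 fit.py; python3 - <<'E'
from fit import *
cv2.imwrite('pics/m.png',np.hstack([cv2.resize(np.where(m[...,None]>0,np.uint8([0,0,255]),0)//2+cv2.resize(im[:,:,::-1],m.shape[::-1])//2,(266,266)).astype(np.uint8) for n,c,r,m,im in V]))
E
```

```text
[0.52317545 0.14412743 0.3782493 ] [-0.07  -0.054  0.078 -0.045  0.05  -0.139]
wrist 1262.1875
scene 749.6875
top 330.3125
[ 0.58911172  0.21251437  3.47284024 -1.23749809] [198.97908851 -70.90341782] 0.5279973538618937 [np.float64(0.2827847341980956), np.float64(0.11477783705510247), np.float64(0.13043478260869568)]
(0,) [0.59012933 0.21495654] [207.63765807 -79.1162512 ] 0.27040018758793183
(1,) [0.58881668 0.21092358] [194.79254479 -68.7353762 ] 0.09629743668693713
(2,) [0.58915565 0.21273818] [199.90036896 -70.45695097] 0.1269102990033223
wrist 1262.1875
scene 749.6875
top 330.3125
```

View pics/fit.png

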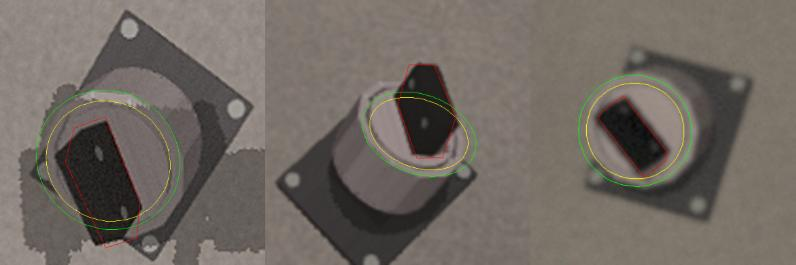

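View pics/m.png

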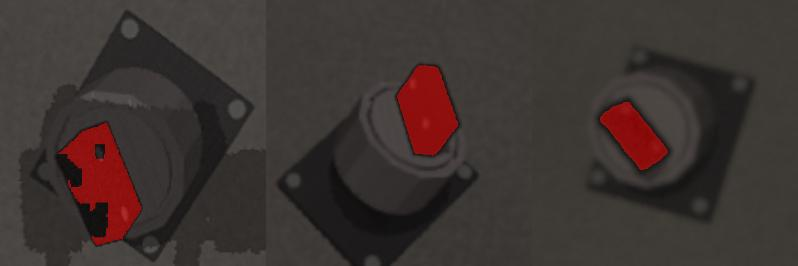

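```bash
python3 - <<'E'
from h import *
im,o=snap('wrist','w1.png'); print(o['eef_pos'],o['qvel'].round(3))
print(im[60:100:4,250:300:4].max(2))
E
sed -i "s/(225,0,365,135),38/(225,0,365,135),52/" fit.py; python3 fit.py; python3 - <<'E'
from fit import *
cv2.imwrite('pics/m.png',np.hstack([cv2.resize(np.where(m[...,None]>0,np.uint8([0,0,255]),0)//2+cv2.resize(im[:,:,::-1],m.shape[::-1])//2,(266,266)).astype(np.uint8) for n,c,r,m,im in V]))
E
```

```text
[0.52175862 0.14074646 0.37800737] [-0.063 -0.045  0.044 -0.056  0.044 -0.054]
[[108 109 123 116 119  94  35  11 115 114 114 117 122]
 [114  95 121  72  35  41  42  38 118 113 114 114 120]
 [112 113  73  45  39  36  33  34  68 115 113 117 113]
 [105  57  44  42  34  36  75  34  31 113 113 118 114]
 [ 90  42  32  40  38  35  85  37  30 117 121 109 115]
 [117  32  40  40  33  31  33  43  37  29 119 112 118]
 [112  51  42  46  30  33  35  27  36  37 119 114 117]
 [115 112  46  42  40  26  34  31  46  31  25 118 114]
 [102 108  55  38  43  39  34  35  33  30  33 118 115]
 [110 109 107  32  34  34  39  42  32  38  37  58 115]]
wrist 1706.875
scene 749.6875
top 330.3125
[ 0.58904689  0.21256926  3.4593328  -1.22941332] [198.20516909 -70.44019425] 0.4402860880354783 [np.float64(0.1867721454520762), np.float64(0.11546957117830758), np.float64(0.1380443714050945)]
(0,) [0.58827687 0.2103519 ] [180.63320606 -53.51836122] 0.0641362160668647
(1,) [0.58853649 0.21083887] [195.56917844 -69.71752908] 0.09556551297898641
(2,) [0.58922947 0.21293079] [200.2403914  -70.37963742] 0.12763835798570722
wrist 1706.875
scene 749.6875
top 330.3125
```

View pics/fit.png

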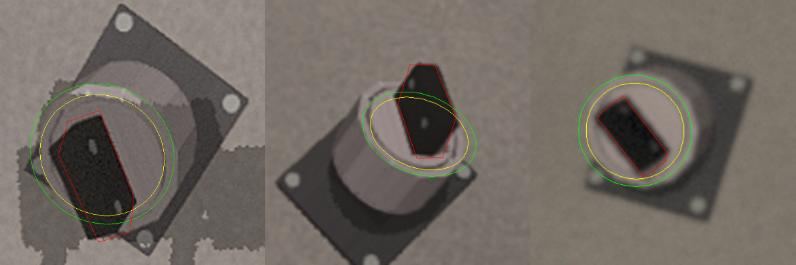

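View pics/m.png

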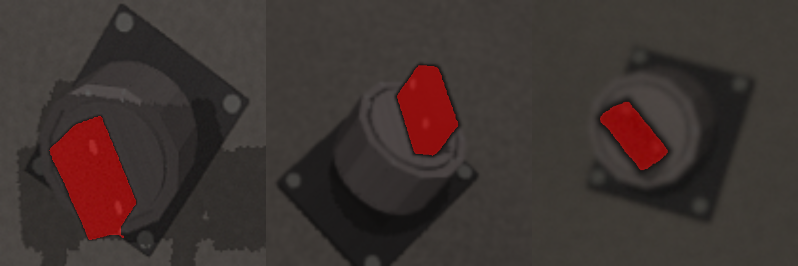

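arm_command:
  rows:
    - [0, 0, 0, 0, 0, 0, 1]
    - [0, 0, 0, 0, 0, 0, 1]
    - [0, 0, 0, 0, 0, 0, 1]

```text
t: 3.42
eef_pos: [0.5206, 0.1371, 0.3784]
eef_rot: [-0.34, 2.04, -2.044]
wrist_force: [-0.8, -0.5, -0.7]
width: 0.0882
```

```bash
python3 - <<'E'
from h import *
im,o=snap('wrist','w1.png'); print(o['eef_pos'],o['qvel'].round(3))
for t in ('plug','holder'):
    for d in manip.trace('wrist',t): print(t,d['conf'],d['mask'].sum(),np.array(d['at'])*[640,400])
crop('w1.png','w1c.png',225,0,365,135,5)
E
python3 fit.py
```

```text
[0.52062678 0.13711208 0.37841289] [ 0.003  0.003 -0.002 -0.    -0.     0.001]
plug 0.62 4985 [307.392  48.8  ]
plug 0.6 3137 [279.68  78.28]
holder 0.81 5146 [305.408  51.2  ]
wrist 1706.8125
scene 749.6875
top 330.3125
[0.589099   0.21251374 3.46599119 1.90939638] [198.58666696 109.40035378] 0.4434457435356376 [np.float64(0.19628307858056693), np.float64(0.11423563481176646), np.float64(0.1329270301433042)]
(0,) [0.5883071 0.2104254] [180.79559101 126.27930721] 0.06698762035763406
(1,) [0.58841502 0.21082636] [195.67448645 109.92095949] 0.09550344400588184
(2,) [0.58989413 0.21319329] [199.83046002 109.80888165] 0.12601828761429756
```

View pics/w1c.png

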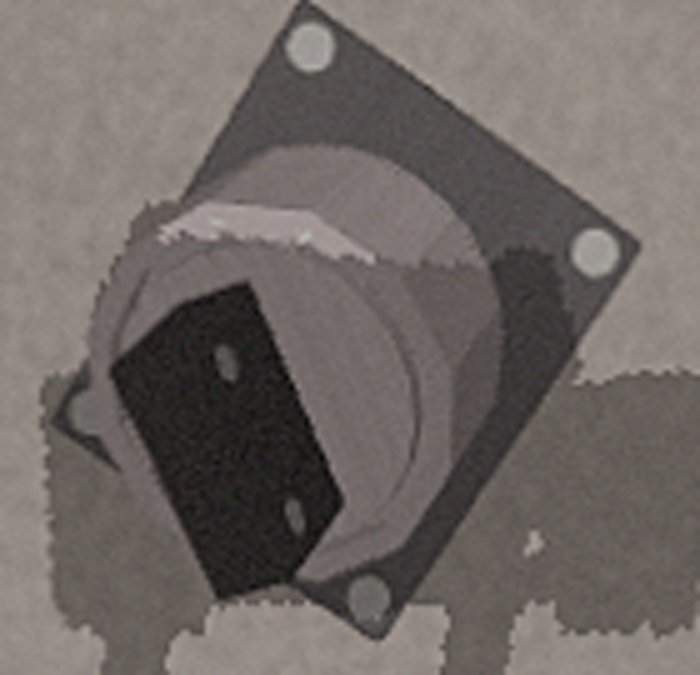

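```bash
cat > fit2.py <<'E'
from fit import *
b=np.array([(310,47),(596,251),(370,598),(85,410)])/5+[225,0]
c=V[0][1]; W=onz(c,b-.4,.008); print(W.round(4)); 
d1=W[1]-W[0];d2=W[2]-W[1];print('edges',np.linalg.norm(d1),np.degrees(np.arctan2(d1[1],d1[0])),np.linalg.norm(d2),np.degrees(np.arctan2(d2[1],d2[0])),'c',W.mean(0))
L=[np.array([(92,330),(210,205),(310,212),(375,262),(450,370),(450,440),(410,550),(300,582)])/5+[225,0]-.4,
   np.array([(265,85),(225,105),(215,160),(240,215),(290,265),(350,300),(410,298),(447,230)])/5+[340,270]-.4,
   np.array([(57,195),(268,195),(165,85),(165,303),(95,115),(85,265),(235,115),(240,270)])/5+[190,120]-.4]
def lcost(q,use=(0,1,2)):
    o,B=pose(q[:4]); r=[]
    for i in use:
        u=proj(V[i][1],o+lipc(.0875,.006)@B.T); d=np.linalg.norm(L[i][:,None]-u[None],axis=2).min(1); r.append(np.minimum(d,4))
    return np.mean(np.concatenate(r)**2)**.5
if __name__=='__main__':
  for lean in (198,190,185,175):
    s=minimize(lambda p:lcost([p[0],p[1],np.radians(lean),0]),[.588,.208],method='Nelder-Mead');print(lean,s.x,s.fun,[lcost([*s.x,np.radians(lean),0],(i,)) for i in range(3)])
  best=None
  for wl in (0.03,.1):
    for az in (180,190,200):
      s=minimize(lambda q:cost(q)+wl*lcost(q)**2,[.588,.208,np.radians(az),-1],method='Nelder-Mead',options=dict(initial_simplex=np.array([.588,.208,np.radians(az),-1])+np.r_[np.zeros((1,4)),np.diag([.004,.004,.1,.2])]));print(wl,s.x[:2],np.degrees(s.x[2:]),s.fun,[cost(s.x,(i,)) for i in range(3)],[lcost(s.x,(i,)) for i in range(3)])
E
python3 fit2.py
```

```text
wrist 1706.8125
scene 749.6875
top 330.3125
[[0.6731 0.2321 0.008 ]
 [0.6498 0.1435 0.008 ]
 [0.5418 0.1723 0.008 ]
 [0.5653 0.2631 0.008 ]]
edges 0.09161410922253226 -104.7578809608109 0.11169911692685033 165.06395177353193 c [0.60750907 0.20276841 0.008     ]
198 [0.58557393 0.20594082] 2.277586716478123 [np.float64(2.5001527156542274), np.float64(2.544082790387041), np.float64(1.684957835465348)]
190 [0.5886607  0.20724592] 2.0730616899372794 [np.float64(2.448929348901619), np.float64(2.3200454930576524), np.float64(1.2299952297013172)]
185 [0.5887244  0.20630733] 1.8781461583451249 [np.float64(2.2984071270979003), np.float64(1.980162623037209), np.float64(1.1741293117675022)]
175 [0.58875539 0.20615952] 1.5749522150688504 [np.float64(1.9358976848845513), np.float64(1.5184459629377935), np.float64(1.178153407051639)]
0.03 [0.58851707 0.20883329] [179.3082896  -53.58626672] 0.6152066129633166 [np.float64(0.11363102626899724), np.float64(0.1347775516138412), np.float64(0.2434370965428203)] [np.float64(2.2045025778256493), np.float64(2.069805174320751), np.float64(1.7866641482049432)
[... 652 characters left out ...]
p.float64(0.1621848152545925), np.float64(0.3048796527686439)] [np.float64(1.6775126349519611), np.float64(1.0794362580998118), np.float64(1.3919131097081128)]
0.1 [0.58851628 0.20630516] [169.82652835 -49.75546006] 0.7819806330589777 [np.float64(0.1469608931252856), np.float64(0.14086969189307308), np.float64(0.28338983050847455)] [np.float64(1.7237439697183166), np.float64(1.2659467138934741), np.float64(1.3224568690155405)]
0.1 [0.58850156 0.20646724] [168.14102126 -41.95152692] 0.7606745190445786 [np.float64(0.1039325842696629), np.float64(0.15694405397807143), np.float64(0.29570895522388063)] [np.float64(1.702607228405918), np.float64(1.1477119971141807), np.float64(1.3807800565799777)]
```

```bash
cat > fit3.py <<'E'
from fit2 import *
az=np.radians(165)
best=None
for r0 in (-60,-45,-30):
  f=lambda p:cost([p[0],p[1],az,p[2]])+.05*lcost([p[0],p[1],az,0])**2
  s=minimize(f,[.588,.206,np.radians(r0)],method='Nelder-Mead',options=dict(initial_simplex=np.array([.588,.206,np.radians(r0)])+np.r_[np.zeros((1,3)),np.diag([.004,.004,.2])]))
  print(s.x,np.degrees(s.x[2]),s.fun)
  if best is None or s.fun<best.fun: best=s
q=[best.x[0],best.x[1],az,best.x[2]]; print([cost(q,(i,)) for i in range(3)],[lcost(q,(i,)) for i in range(3)])
for i in range(3):
  s=minimize(lambda p:cost([p[0],p[1],az,p[2]],(i,)),best.x,method='Nelder-Mead',options=dict(initial_simplex=best.x+np.r_[np.zeros((1,3)),np.diag([.004,.004,.1])]));print(i,s.x[:2],np.degrees(s.x[2]),s.fun)
np.save('plugfit.npy',q); o,B=pose(q); out=[]
for n,c,roi,m,im in V:
    g=cv2.resize(im[:,:,::-1],None,fx=S,fy=S,interpolation=cv2.INTER_CUBIC)
    for P,col in((lipc(.088,.006),(0,255,0)),(lipc(.076,.006),(0,255,255)),(lipc(.072,.008),(255,0,0))):
        cv2.polylines(g,[np.round((proj(c,o+P@B.T)-roi[:2]+.5)*S).astype(int)],True,col)
    cs,_=cv2.findContours(sil(c,o+box@B.T,roi),0,1); cv2.drawContours(g,cs,-1,(0,0,255)); out.append(cv2.resize(g,(400,400)))
cv2.imwrite('pics/fit.png',np.hstack(out[:2]));cv2.imwrite('pics/fitt.png',out[2])
E
python3 fit3.py
```

```text
wrist 1706.8125
scene 749.6875
top 330.3125
[[0.6731 0.2321 0.008 ]
 [0.6498 0.1435 0.008 ]
 [0.5418 0.1723 0.008 ]
 [0.5653 0.2631 0.008 ]]
edges 0.09161410922253226 -104.7578809608109 0.11169911692685033 165.06395177353193 c [0.60750907 0.20276841 0.008     ]
[ 0.58822342  0.20582938 -0.71432565] -40.92784516132467 0.6799224179810626
[ 0.5882549   0.20581743 -0.71270658] -40.83507926975641 0.6803760958244587
[ 0.5882643   0.20576238 -0.71631137] -41.04161826327545 0.6805246795368716
[np.float64(0.1128164764528401), np.float64(0.15762437548378017), np.float64(0.30643044619422577)] [np.float64(1.831539745392965), np.float64(1.0572621239807494), np.float64(1.429310064375564)]
0 [0.58803881 0.20650847] -39.04272426453733 0.0995877988458368
1 [0.58906932 0.2044435 ] -45.18521589027882 0.13234011627906972
2 [0.58818702 0.20590713] -41.04826733779714 0.3061572797689379
```

View pics/fit.png

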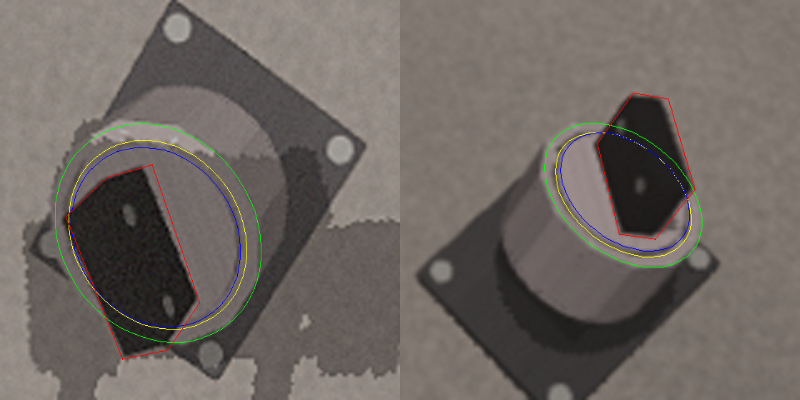

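View pics/fitt.png

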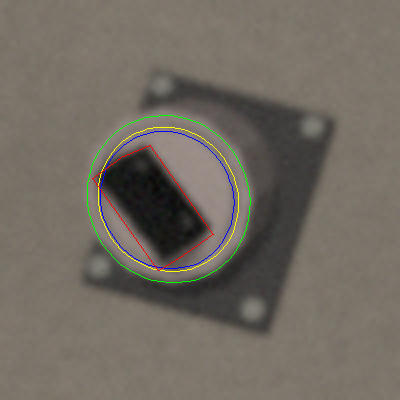

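```bash
cat > g.py <<'E'
from h import *
q=np.load('plugfit.npy')
def pose(q,lean=np.radians(26)):
    x,y,az,roll=q; z=np.array([np.sin(lean)*np.cos(az),np.sin(lean)*np.sin(az),np.cos(lean)])
    lx=np.cross([0,0,1],z); lx/=np.linalg.norm(lx); ly=np.cross(z,lx)
    px=lx*np.cos(roll)+ly*np.sin(roll); return np.array([x,y,.085]),np.c_[px,np.cross(z,px),z]
o,B=pose(q); px=B[:,0]; 
if px[0]>0: px=-px
TR=toolR(-B[:,2],px)
def at(z): return o+B[:,2]*(z-.034)
E
python3 - <<'E'
from g import *
print(px,B[:,2],TR.as_rotvec()); plan(at(.115),TR); print(at(.115))
E
```

```text
[-0.76429101 -0.57739642 -0.28718048] [-0.42343401  0.1134588   0.89879405] [-0.17470257  1.49739345 -1.93733028]
s [-56.4 220.4 -62.8] w [ 17.2 -14.8  19.5] n 5
[[-11, 44, -13, 3.4, -3.0, 3.9, 1], [-23, 88, -25, 6.9, -5.9, 7.8, 1], [-34, 132, -38, 10.3, -8.9, 11.7, 1], [-45, 176, -50, 13.8, -11.8, 15.6, 1], [-56, 220, -63, 17.2, -14.8, 19.5, 1]]
[0.55392526 0.21501954 0.15780232]
```

arm_command:
  rows:
    - [-15, 30, -17, 3.4, -3.0, 3.9, 1]
    - [-30, 70, -33, 7.5, -6.5, 8.5, 1]
    - [-42, 115, -47, 12, -10, 13.3, 1]
    - [-50, 160, -56, 15, -13, 17.3, 1]
    - [-56, 190, -63, 17.2, -14.8, 19.5, 1]
    - [-56, 190, -63, 17.2, -14.8, 19.5, 1]
    - [-56, 190, -63, 17.2, -14.8, 19.5, 1]

```text
t: 4.45
eef_pos: [0.5545, 0.2153, 0.1901]
eef_rot: [-0.172, 1.498, -1.937]
wrist_force: [1.1, 0.8, 1.2]
width: 0.0883
```

```bash
python3 - <<'E'
from g import *
im,ob=snap('wrist','w2.png'); print(ob['qvel'].round(3),ob['qpos'].round(2)); c=cam('wrist',ob['eef_pos'],ob['eef_rot'])
im=im[:,:,::-1].copy()
box=np.array([[sx*.028,sy*.010,z] for sx in(-1,1) for sy in(-1,1) for z in(.008,.050)])
th=np.linspace(0,6.2832,60)
for P,col in((np.c_[.044*np.cos(th),.044*np.sin(th),0*th+.006],(0,255,0)),(np.c_[.036*np.cos(th),.036*np.sin(th),0*th+.008],(255,0,0)),(box[[0,2,6,4]],(0,0,255)),(box[[1,3,7,5]],(0,255,255))):
    cv2.polylines(im,[np.round(proj(c,o+P@B.T)).astype(int)],True,col)
cv2.imwrite('pics/w2o.png',im); plan(at(.0475),TR)
E
```

```text
[-0.009 -0.011 -0.03  -0.002 -0.007  0.006] [ 0.5  -0.03  2.09 -0.44  0.79  1.75]
s [ 11.   96.8 -11.4] w [-0.  -0.1 -0.2] n 2
[[6, 48, -6, -0.0, -0.0, -0.1, 1], [11, 97, -11, -0.0, -0.1, -0.2, 1]]
```

View pics/w2o.png

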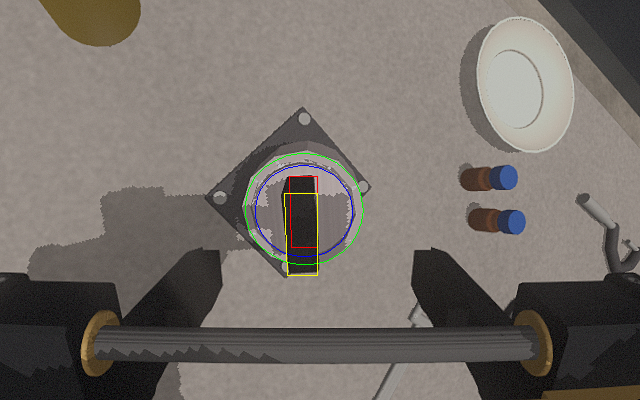

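The overlay of my fitted model matches the grip at (302,230) and the lip. I'll descend along the axis.

arm_command:
  rows:
    - [8, 25, -8, 0, 0, 0, 1]
    - [11, 50, -11, 0, 0, 0, 1]
    - [11, 75, -11, 0, 0, 0, 1]
    - [11, 90, -11, 0, 0, 0, 1]
    - [11, 97, -11, 0, 0, 0, 1]
    - [11, 97, -11, 0, 0, 0, 1]

```text
t: 5.25
eef_pos: [0.5833, 0.2069, 0.0976]
eef_rot: [-0.169, 1.498, -1.937]
wrist_force: [-0.3, -0.5, 0.0]
width: 0.088
```

```bash
python3 - <<'E'
from g import *
im,ob=snap('wrist','w3.png'); print(rel(at(.0475),TR),ob['wrist_force'])
E
```

```text
(array([ 0.8,  0.4, -0.8]), array([-0.1, -0.2, -0.2])) [-0.32483716 -0.50190947  0.00154541]
```

View pics/w3.png

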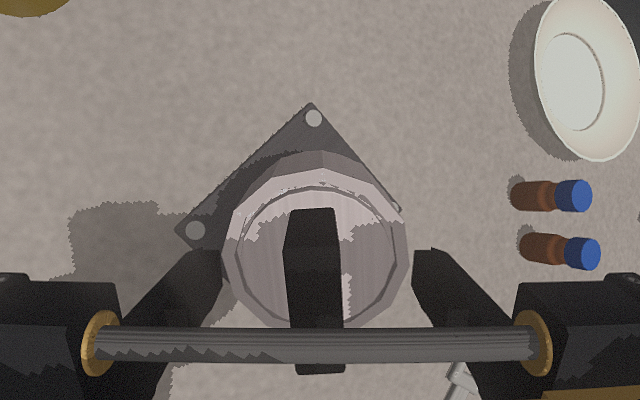

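arm_command:
  rows:
    - [0, 0, -1, 0, 0, 0, -1]
    - [0, 0, -1, 0, 0, 0, -1]
    - [0, 0, -1, 0, 0, 0, -1]
    - [0, 0, -1, 0, 0, 0, -1]
    - [0, 0, -1, 0, 0, 0, -1]
    - [0, 0, -1, 0, 0, 0, -1]
  force: 35

```text
t: 6.05
eef_pos: [0.5829, 0.208, 0.0976]
eef_rot: [-0.168, 1.498, -1.936]
wrist_force: [-0.6, 0.0, -0.6]
width: 0.0306
```

arm_command:
  rows:
    - [0, 0, 0, 0, 0, 0, -1]
    - [0, 0, 0, 0, 0, 0, -1]
    - [0, 0, 0, 0, 0, 0, -1]
    - [0, 0, 0, 0, 0, 0, -1]

```text
t: 6.55
eef_pos: [0.5827, 0.2079, 0.0975]
eef_rot: [-0.169, 1.498, -1.937]
wrist_force: [-0.3, 0.9, 0.3]
width: 0.02
```

arm_command:
  rows:
    - [0, -8, 0, 0, 0, 0, -1]
    - [0, -25, 0, 0, 0, 0, -1]
    - [0, -50, 0, 0, 0, 0, -1]
    - [0, -75, 0, 0, 0, 0, -1]
    - [0, -100, 0, 0, 0, 0, -1]
    - [0, -120, 0, 0, 0, 0, -1]
    - [0, -140, 0, 0, 0, 0, -1]
    - [0, -150, 0, 0, 0, 0, -1]

```text
t: 7.55
eef_pos: [0.5182, 0.2252, 0.2339]
eef_rot: [-0.167, 1.498, -1.935]
wrist_force: [0.0, -0.4, -4.2]
width: 0.0201
```

```bash
python3 - <<'E'
from h import *
im,ob=snap('wrist','w4.png'); im,ob=snap('top','t4.png'); print(ob['qpos'].round(2),ob['wrist_force'],ob['t'])
E
```

```text
[ 0.56 -0.13  2.1  -0.42  0.89  1.76] [ 0.08927286  0.80316696 -3.32856981] 7.6
```

View pics/w4.png

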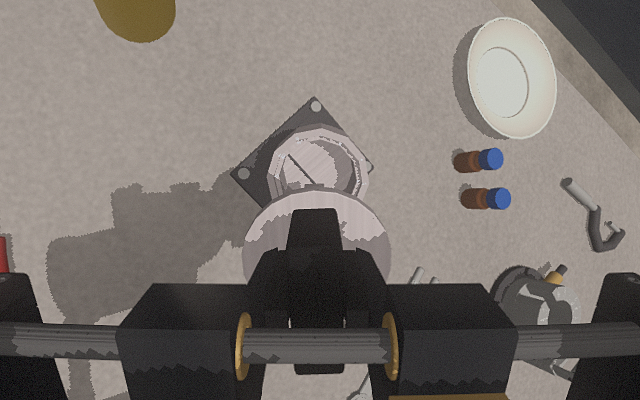

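```bash
python3 - <<'E'
from h import *
crop('w1.png','w1p.png',490,95,640,240,5)
d=np.load('pics/w4.png.npz'); c=cam('wrist',d['p'],d['r']); Rt=R.from_rotvec(d['r']).as_matrix()
th=np.linspace(0,6.2832,73); im=cv2.imread('pics/w4.png')
for dx,col in((0,(0,0,255)),(.004,(0,255,0))):
    for P in (np.c_[.036*np.cos(th)+dx,0*th+.0055,.036*np.sin(th)], np.array([[-.028+dx,-.0365,-.01],[-.028+dx,-.0365,.01],[.028+dx,-.0365,.01],[.028+dx,-.0365,-.01]])):
        cv2.polylines(im,[np.round(proj(c,d['p']+P@Rt.T)).astype(int)],True,col)
cv2.imwrite('pics/w4o.png',cv2.resize(im[150:400,200:440],None,fx=2.4,fy=2.4))
E
```

```text
(no output)
```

View pics/w1p.png

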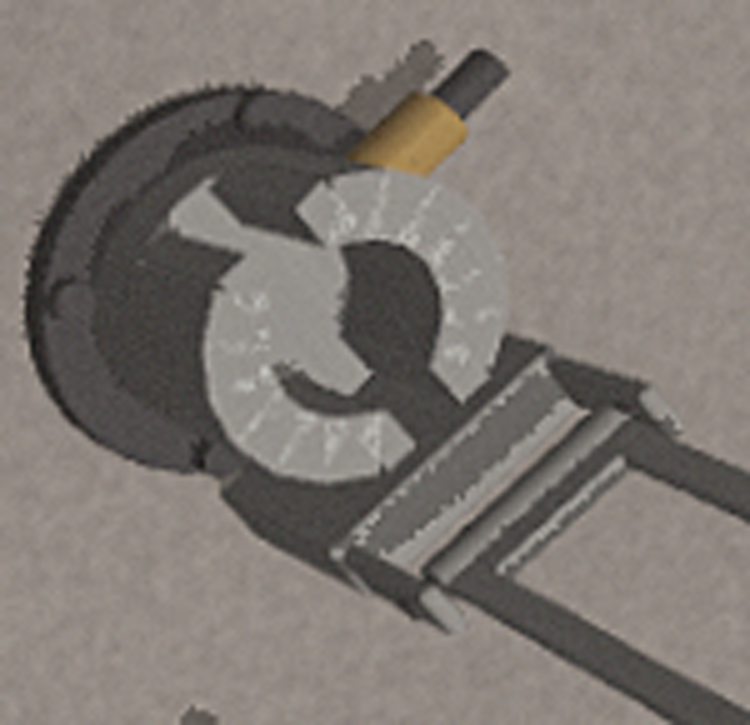

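View pics/w4o.png

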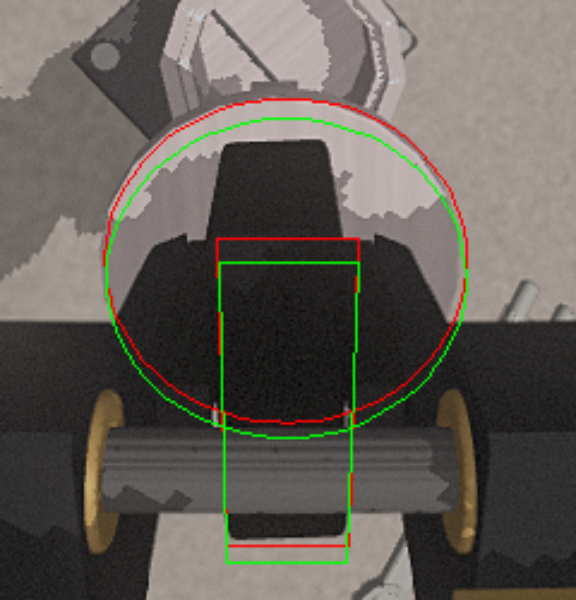

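```bash
cat > pot.py <<'E'
from h import *
from scipy.optimize import least_squares
def corners(): 
    a=.04123;b=.02263;w=.008
    return np.array([[a,w,.07],[b,w,.07],[a,-w,.07],[b,-w,.07],[-a,w,.07],[-b,w,.07],[-a,-w,.07],[-b,-w,.07]])
def W(q,P): 
    c,s=np.cos(q[2]),np.sin(q[2]); return P@np.array([[c,s,0],[-s,c,0],[0,0,1]])+[q[0],q[1],0]
th=np.linspace(0,2*np.pi,721)
circ=np.c_[.042*np.cos(th),.042*np.sin(th),0*th+.07]
def fit(data,q0):
    def f(q):
        r=[]
        for c,idx,pts,rim in data:
            if len(idx): r.append((proj(c,W(q,corners()[idx]))-pts).ravel())
            if len(rim):
                u=proj(c,W(q,circ)); d=rim[:,None]-u[None]; n=np.linalg.norm(d,axis=2); r.append(n.min(1))
        return np.concatenate(r)
    s=least_squares(f,q0,loss='soft_l1',x_scale=[.01,.01,.1],diff_step=1e-4); return s.x,f(s.x)
E
cat > p1.py <<'E'
from pot import *
d=np.load('pics/w1.png.npz'); w=cam('wrist',d['p'],d['r'])
o=np.array([490,95])
D=[(w,[0,1,2,3,4,5],np.array([(465,402),(435,370),(415,440),(385,412),(297,210),(328,243)])/5+o-.4,np.array([(205,345),(395,170),(460,205),(500,265),(505,330),(230,430),(270,465),(330,480),(385,470)])/5+o-.4)]
q,r=fit(D,[.613,-.174,np.radians(-108)]);print(q,np.degrees(q[2]),r.round(1))
D2=[(cam('scene'),[],[],np.array([(208,365),(380,355),(300,284),(222,405),(365,310),(375,385)])/4+[150,130]-.4),(cam('top'),[],[],np.array([(95,210),(120,150),(190,112),(240,130),(285,180),(190,305),(245,290),(130,280)])/5+[365,110]-.4)]
q2,r=fit(D+D2,q);print(q2,np.degrees(q2[2]),r.round(1)); np.save('pot.npy',q)
for k in D2: print(fit([k],q)[0][:2])
E
python3 p1.py
```

```text
[ 0.61419404 -0.17456267 -1.96128301] -112.37323917185793 [ 0.4  1.2 -1.3 -1.4  1.3  2.  -0.4 -1.1 -1.5 -1.3  0.7  1.6  0.2  0.3
  1.6  0.8  0.2  0.5  0.5  0.1  0.1]
[ 0.61417831 -0.17467062 -1.9617988 ] -112.40279175159948 [ 0.4  1.2 -1.2 -1.3  1.3  2.1 -0.4 -1.1 -1.4 -1.3  0.7  1.6  0.3  0.4
  1.6  0.9  0.2  0.5  0.5  0.2  0.1  0.3  0.3  0.9  0.5  0.3  0.3  0.1
  0.8  0.8  0.1  0.3  0.1  0.5  0.2]
[ 0.61306638 -0.1755999 ]
[ 0.61472445 -0.17515731]
```

```bash
python3 - <<'E'
from h import *
a=np.radians(-92); plan([.612,-.225,.33],toolR([0,0,-1],[np.cos(a),np.sin(a),0]),-1)
E
```

```text
s [159.6   3.5 441.9] w [-26.4 -53.1  -6.8] n 9
[[18, 0, 49, -2.9, -5.9, -0.8, -1], [35, 1, 98, -5.9, -11.8, -1.5, -1], [53, 1, 147, -8.8, -17.7, -2.3, -1], [71, 2, 196, -11.7, -23.6, -3.0, -1], [89, 2, 246, -14.7, -29.5, -3.8, -1], [106, 2, 295, -17.6, -35.4, -4.5, -1], [124, 3, 344, -20.5, -41.3, -5.3, -1], [142, 3, 393, -23.5, -47.2, -6.0, -1]]
```

arm_command:
  rows:
    - [9, -5, 25, -1.5, -3, -0.4, -1]
    - [25, -6, 70, -4, -8.5, -1, -1]
    - [43, -6, 118, -7, -14, -1.8, -1]
    - [61, -5, 168, -10, -20, -2.6, -1]
    - [79, -4, 218, -13, -26, -3.4, -1]
    - [97, -3, 268, -16, -32, -4.1, -1]
    - [115, 0, 318, -19, -38, -4.9, -1]
    - [131, 2, 363, -21.7, -43.5, -5.6, -1]

```text
t: 8.65
eef_pos: [0.5949, -0.1473, 0.3129]
eef_rot: [-1.034, 1.303, -1.376]
wrist_force: [0.0, 0.6, -4.0]
width: 0.02
```

```bash
python3 - <<'E'
from h import *
a=np.radians(-92); plan([.612,-.225,.33],toolR([0,0,-1],[np.cos(a),np.sin(a),0]),-1)
E
```

```text
s [ 72.3 -16.6  33.5] w [-4.5 -9.5 -1.2] n 2
[[36, -8, 17, -2.2, -4.8, -0.6, -1], [72, -17, 34, -4.5, -9.5, -1.2, -1]]
```

arm_command:
  rows:
    - [32, -8, 15, -2.2, -4.8, -0.6, -1]
    - [62, -15, 29, -4, -8.5, -1.1, -1]
    - [72, -17, 34, -4.5, -9.5, -1.2, -1]
    - [72, -17, 34, -4.5, -9.5, -1.2, -1]
    - [72, -17, 34, -4.5, -9.5, -1.2, -1]

```text
t: 9.28
eef_pos: [0.612, -0.2236, 0.3297]
eef_rot: [-1.192, 1.235, -1.233]
wrist_force: [-0.5, 0.4, -3.7]
width: 0.0198
```

```bash
cat > ov.py <<'E'
from pot import *
import sys
def over(f,q,out,ang=None):
    d=np.load('pics/'+f+'.npz'); n='wrist' if f[0]=='w' else ('top' if f[0]=='t' else 'scene'); c=cam(n,d['p'],d['r']); im=cv2.resize(cv2.imread('pics/'+f),None,fx=1,fy=1)
    cv2.polylines(im,[np.round(proj(c,W(q,circ))).astype(int)],True,(0,255,0)); 
    for p in proj(c,W(q,corners())): cv2.circle(im,tuple(np.round(p).astype(int)),1,(0,0,255),-1)
    if ang is not None:
        for al,col in((ang,(255,0,255)),):
            P=np.array([[-r*np.cos(al),s,r*np.sin(al)] for r,s in((.0,-.021),(.0,.021),(.138,-.015),(.138,.015))])+[.066,0,.0835]
            for p in proj(c,W(q,P)): cv2.circle(im,tuple(np.round(p).astype(int)),2,col,-1)
    cv2.imwrite('pics/'+out,im)
E
python3 - <<'E'
from ov import *
im,ob=snap('wrist','w5.png'); print(ob['qvel'].round(3),ob['eef_pos']); over('w5.png',np.load('pot.npy'),'w5o.png',1.85)
crop('w5.png','w5c.png',220,0,440,200,3.5)
E
```

```text
[ 0.008 -0.01  -0.    -0.001  0.    -0.003] [ 0.61201339 -0.22361882  0.32973599]
```

View pics/w5o.png

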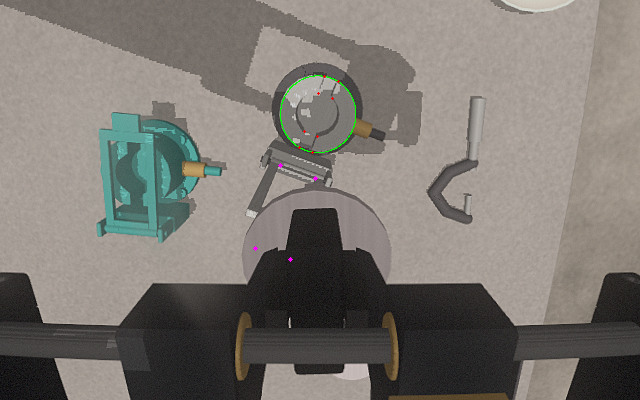

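View pics/w5c.png

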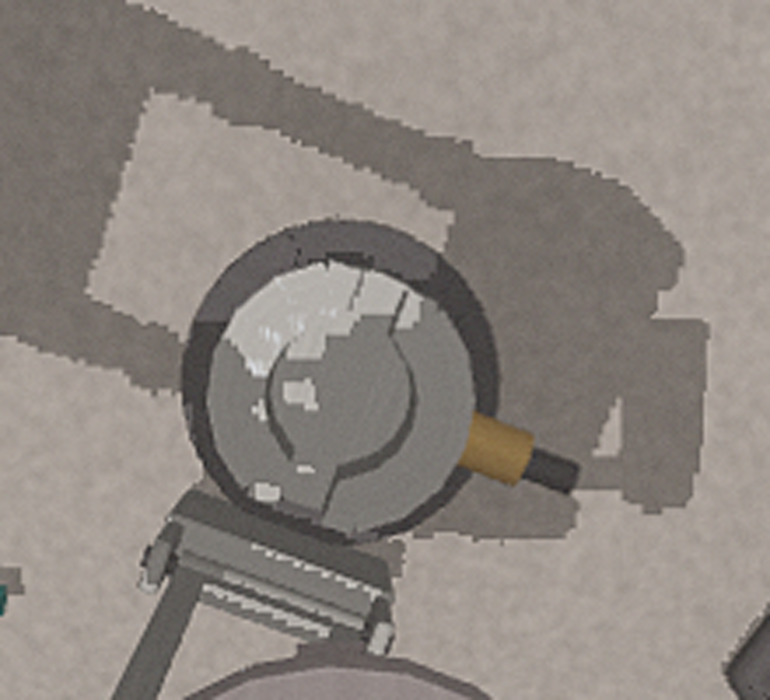

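```bash
cat > p2.py <<'E'
from pot import *
d=np.load('pics/w5.png.npz'); w=cam('wrist',d['p'],d['r']); o=np.array([220,0])
D=[(w,[0,1,3,5,4],np.array([(322,515),(337,470),(292,458),(390,330),(407,292)])/3.5+o-.4,np.array([(207,390),(475,400),(330,262),(245,312),(220,450),(400,530),(465,450),(440,325)])/3.5+o-.4)]
q,r=fit(D,np.load('pot.npy'));print(q,np.degrees(q[2]),r.round(1))
E
python3 p2.py
```

```text
[ 0.61331149 -0.17357411 -1.95257746] -111.87444774094759 [-0.4  4.1  0.9  1.7  0.4  0.2 -0.2  2.9  0.9 -2.9  0.5  0.6  0.1  1.6
  0.1  3.4  0.8  3. ]
```

```bash
cat > tgt.py <<'E'
from h import *
Q=np.array([.614,-.1745,np.radians(-112.2)])
def TRz(off): a=Q[2]+np.radians(off); return toolR([0,0,-1],[np.cos(a),np.sin(a),0])
def P(off,z,dx=.001):
    a=Q[2]+np.radians(off); return Q[0]+dx*np.cos(a),Q[1]+dx*np.sin(a),z
E
python3 - <<'E'
from tgt import *
print(rel(P(20,.13),TRz(20)))
E
```

```text
(array([-47.8, 200. ,   0.3]), array([ 0. ,  0.3, -0.1]))
```

arm_command:
  rows:
    - [-28, 10, 0, 0, 0, 0, -1]
    - [-48, 40, 0, 0, 0, 0, -1]
    - [-48, 85, 0, 0, 0.3, 0, -1]
    - [-48, 130, 0, 0, 0.3, 0, -1]
    - [-48, 165, 0, 0, 0.3, 0, -1]
    - [-48, 185, 0, 0, 0.3, 0, -1]
    - [-48, 190, 0, 0, 0.3, 0, -1]
    - [-48, 190, 0, 0, 0.3, 0, -1]

```text
t: 10.32
eef_pos: [0.6144, -0.1753, 0.1412]
eef_rot: [-1.189, 1.237, -1.238]
wrist_force: [-0.2, -0.2, -2.8]
width: 0.0201
```

```bash
python3 - <<'E'
from tgt import *
im,ob=snap('scene','s6.png'); print(rel(P(20,.105),TRz(20)),ob['wrist_force']);crop('s6.png','s6c.png',130,100,320,270,4)
E
```

```text
(array([ 0. , 36.9, -1. ]), array([-0.2, -0. , -0. ])) [-0.23354847 -0.16564334 -2.83413098]
```

View pics/s6c.png

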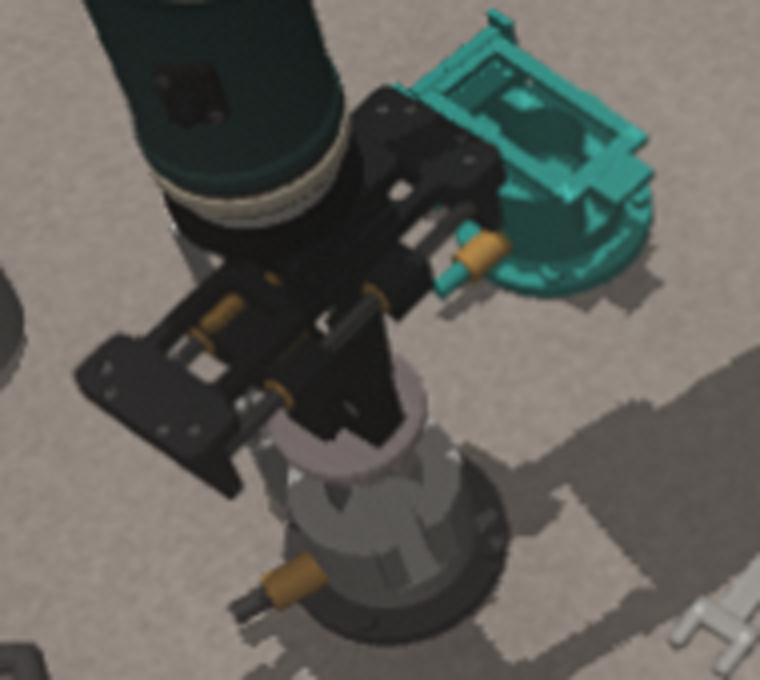

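arm_command:
  rows:
    - [0, 12, -1, 0, 0, 0, -1]
    - [0, 22, -1, 0, 0, 0, -1]
    - [0, 29, -1, 0, 0, 0, -1]
    - [0, 33, -1, 0, 0, 0, -1]
    - [0, 36, -1, 0, 0, 0, -1]
    - [0, 36, -1, 0, 0, 0, -1]

```text
t: 11.12
eef_pos: [0.6139, -0.1755, 0.1057]
eef_rot: [-1.188, 1.236, -1.239]
wrist_force: [0.1, 0.2, -3.7]
width: 0.0198
```

arm_command:
  rows:
    - [0, 1, 0, 0, 0, 0, -1]
    - [0, 2, 0, 0, 0, 0, -1]
    - [0, 3, 0, 0, 0, 0, -1]
    - [0, 3.5, 0, 0, 0, 0, -1]

```text
t: 11.62
eef_pos: [0.6139, -0.1755, 0.1022]
eef_rot: [-1.188, 1.236, -1.239]
wrist_force: [-0.1, -0.5, -2.4]
width: 0.0199
```

arm_command:
  rows:
    - [0, 0.5, 0, 0, 0, 0, -1]
    - [0, 1, 0, 0, 0, 0, -1]
    - [0, 1.5, 0, 0, 0, 0, -1]

```text
t: 12.0
eef_pos: [0.6141, -0.1756, 0.1021]
eef_rot: [-1.188, 1.236, -1.239]
wrist_force: [-4.7, 1.6, 7.3]
width: 0.0197
```

arm_command:
  rows:
    - [0, 1, 0, 0, 0, 0, -1]
    - [0, 1, 0, 0, 2, 0, -1]
    - [0, 1, 0, 0, 4, 0, -1]
    - [0, 1, 0, 0, 6, 0, -1]
    - [0, 1, 0, 0, 8, 0, -1]
    - [0, 1, 0, 0, 10, 0, -1]

```text
t: 12.75
eef_pos: [0.6157, -0.176, 0.102]
eef_rot: [-1.095, 1.361, -1.369]
wrist_force: [2.8, 0.0, 5.1]
width: 0.02
```

```bash
python3 - <<'E'
from tgt import *
ob=manip.get_obs(); print(rel(P(0,.1),TRz(0)),ob['wrist_force'],ob['wrist_torque'])
im,ob=snap('scene','s7.png');crop('s7.png','s7c.png',130,130,320,270,4)
im,ob=snap('wrist','w7.png')
E
```

```text
(array([-0.1,  2. , -2.2]), array([-0.4,  9.8, -0.1])) [2.84839761 0.04718694 5.05030986] [-0.10876226 -0.54279111  0.16794392]
```

View pics/s7c.png

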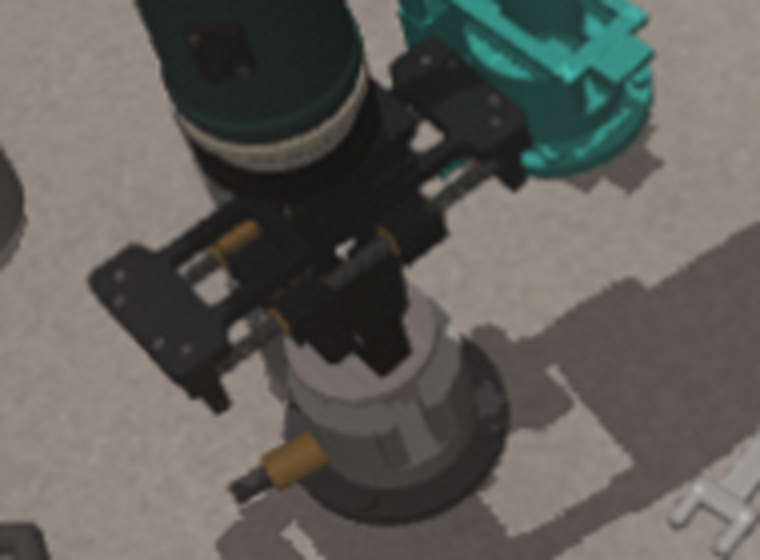

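View pics/w7.png

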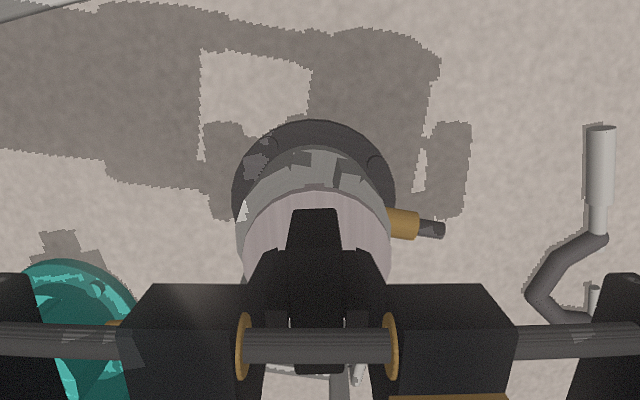

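arm_command:
  rows:
    - [0, 1, -1, 0, 1.5, 0, -1]
    - [0, 1, -2, 0, 3, 0, -1]
    - [0, 1, -2, 0, 4.5, 0, -1]
    - [0, 1, -2, 0, 6, 0, -1]
    - [0, 1.5, -2, 0, 7.5, 0, -1]

```text
t: 13.48
eef_pos: [0.6149, -0.1759, 0.1012]
eef_rot: [-1.018, 1.453, -1.464]
wrist_force: [5.8, 0.6, 6.0]
width: 0.02
```

arm_command:
  rows:
    - [0, 1, -0.5, 0, 1, 0, -1]
    - [0, 1.5, -0.5, 0, 2, 0, -1]
    - [0, 1.5, -0.5, 0, 3, 0, -1]
    - [0, 1.5, -0.5, 0, 4, 0, -1]

```text
t: 13.98
eef_pos: [0.6114, -0.175, 0.0969]
eef_rot: [-0.979, 1.509, -1.511]
wrist_force: [1.1, 0.3, -2.6]
width: 0.0199
```

```bash
python3 - <<'E'
from tgt import *
ob=manip.get_obs(); print(rel(P(0,.1),TRz(0)),ob['wrist_force'],ob['wrist_torque'])
im,ob=snap('wrist','w8.png');crop('w8.png','w8c.png',210,100,420,260,3.5)
E
```

```text
(array([-0.5, -3.1,  2.2]), array([-0.1, -1.8, -0.1])) [ 1.0979615   0.26563304 -2.56221778] [-0.04058562 -0.33356762  0.04603569]
```

View pics/w8c.png

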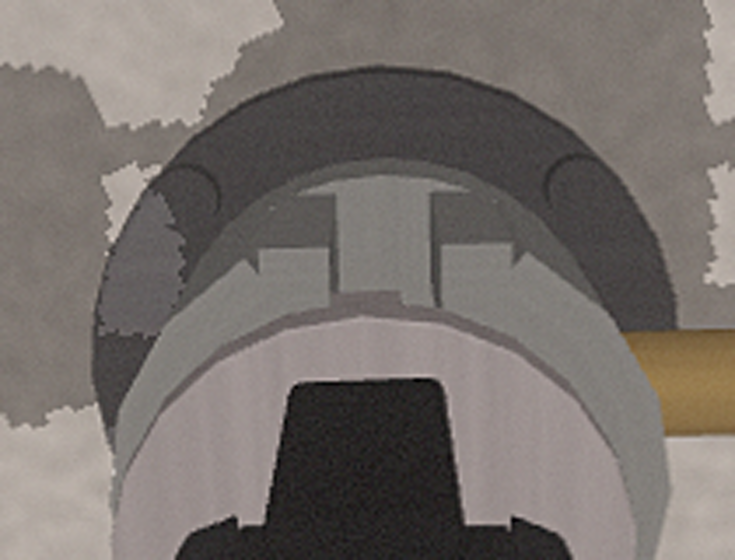

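The slot at (385,230) is in line with the grip, and the plug has started to drop: z fell 5 mm with no upward force. I'll follow it down.

arm_command:
  rows:
    - [0, 2, 1, 0, -0.5, 0, -1]
    - [0, 4, 1, 0, -1, 0, -1]
    - [0, 6, 1, 0, -1, 0, -1]
    - [0, 8, 1, 0, -1, 0, -1]

```text
t: 14.52
eef_pos: [0.6118, -0.1752, 0.0883]
eef_rot: [-0.99, 1.498, -1.498]
wrist_force: [0.1, 0.3, -3.8]
width: 0.0197
```

arm_command:
  rows:
    - [0, 1.5, 0.5, 0, 0, 0, -1]
    - [0, 3, 0.5, 0, 0, 0, -1]
    - [0, 4, 0.5, 0, 0, 0, -1]
    - [0, 5, 0.5, 0, 0, 0, -1]

```text
t: 15.02
eef_pos: [0.6119, -0.1754, 0.0842]
eef_rot: [-0.991, 1.499, -1.498]
wrist_force: [-4.7, 1.6, 7.7]
width: 0.0199
```

Seated: 17.9 mm of drop against the 18 mm expected. Now I'll release it.

arm_command:
  rows:
    - [0, -0.3, 0, 0, 0, 0, -1]
    - [0, -0.3, 0, 0, 0, 0, 0.2]
    - [0, -0.3, 0, 0, 0, 0, 0.5]
    - [0, -0.3, 0, 0, 0, 0, 1]
    - [0, -0.3, 0, 0, 0, 0, 1]
    - [0, -0.3, 0, 0, 0, 0, 1]
    - [0, -0.3, 0, 0, 0, 0, 1]

```text
t: 15.9
eef_pos: [0.6119, -0.1754, 0.0844]
eef_rot: [-0.991, 1.499, -1.498]
wrist_force: [-0.5, 0.7, 0.2]
width: 0.0777
```

```bash
python3 - <<'E'
from tgt import *
im,ob=snap('wrist','w9.png');print(ob['width'],ob['wrist_force'])
E
```

```text
0.07773408468940048 [-0.53972039  0.74541503  0.24180996]
```

View pics/w9.png

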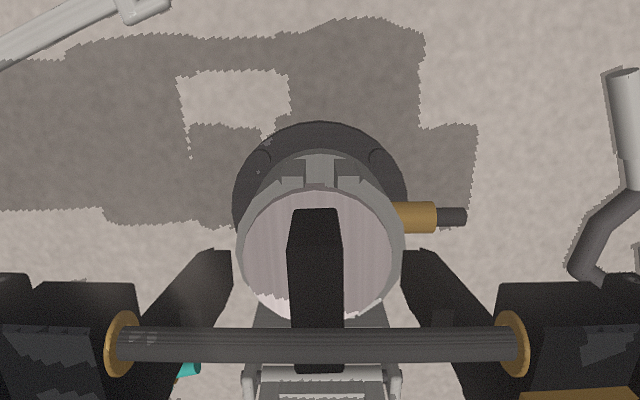

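arm_command:
  rows:
    - [0, -10, 0, 0, 0, 0, 1]
    - [0, -35, 0, 0, 0, 0, 1]
    - [0, -75, 0, 0, 0, 0, 1]
    - [0, -120, 0, 0, 0, 0, -1]
    - [0, -165, 0, 0, 0, 0, -1]
    - [0, -205, 0, 0, 0, 0, -1]
    - [0, -225, 0, 0, 0, 0, -1]
    - [0, -225, 0, 0, 0, 0, -1]
  force: 20

```text
t: 16.95
eef_pos: [0.6127, -0.1758, 0.3114]
eef_rot: [-0.989, 1.496, -1.499]
wrist_force: [-0.2, -0.2, -0.4]
width: 0.04
```

```bash
python3 - <<'E'
from ov import *
im,ob=snap('wrist','w10.png');im,ob=snap('scene','s10.png');print(ob['width'],ob['qpos'].round(2))
q=[.614,-.1745,np.radians(-112.2)]
over('w10.png',q,'w10o.png',1.85);over('s10.png',q,'s10o.png',1.85);crop('s10o.png','s10c.png',130,100,320,270,4)
c=cam('scene')
for a in (1.7,1.8,1.9,2.0):
  P=np.array([[.066-r*np.cos(a),s,.0835+r*np.sin(a)] for r,s in((.138,-.015),(.138,.015),(.128,0))]);print(a,proj(c,W(q,P)).round(1).tolist())
print(onz(cam('top'),[[432,255]],.05))
E
```

```text
0.03625353988870015 [-0.32  0.16  1.6   0.    1.38  0.08]
1.7 [[193.2, 139.0], [177.8, 146.7], [187.3, 146.9]]
1.8 [[190.2, 135.1], [175.0, 142.7], [184.5, 143.2]]
1.9 [[187.5, 131.9], [172.5, 139.4], [182.1, 140.2]]
2.0 [[185.2, 129.4], [170.3, 136.7], [180.0, 137.8]]
[[ 0.39712353 -0.23439155  0.05      ]]
```

View pics/w10o.png

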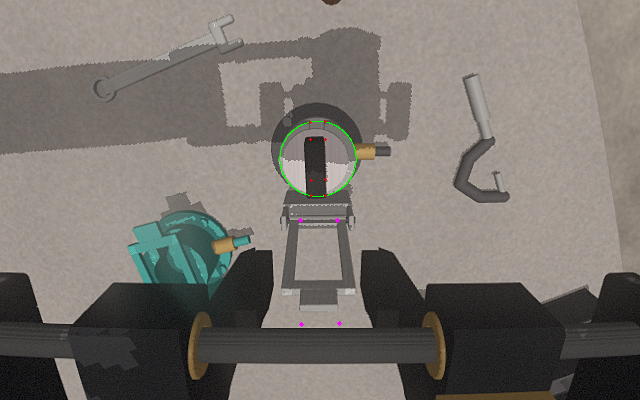

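View pics/s10c.png

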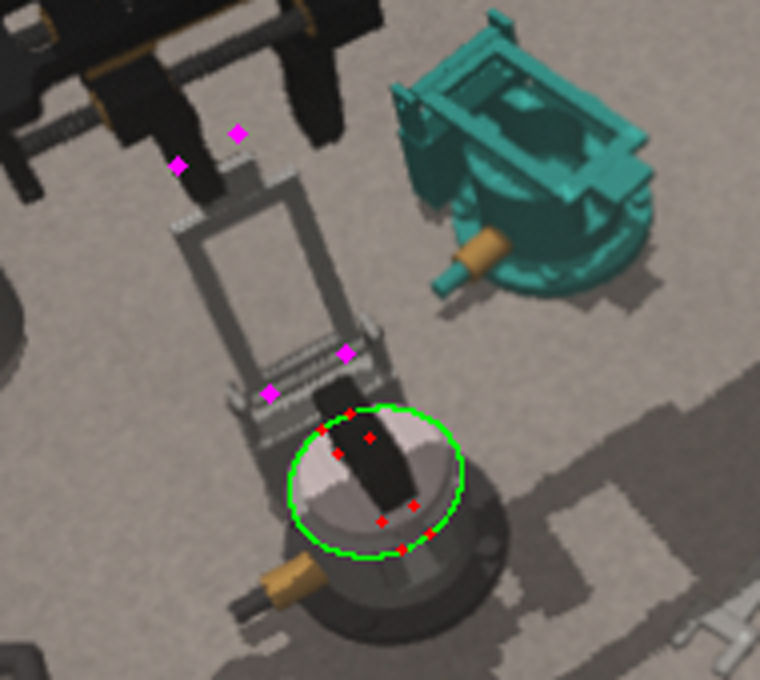

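```bash
python3 - <<'E'
from tgt import *
print(rel(P(0,.311,.140),TRz(0)))
E
```

```text
(array([138.1,  -3.5,   4.2]), array([ 0.2, -0.8, -0. ]))
```

arm_command:
  rows:
    - [20, -3, 1, 0, -0.2, 0, -1]
    - [55, -3, 2, 0, -0.5, 0, -1]
    - [95, -3, 3, 0, -0.8, 0, -1]
    - [125, -3, 4, 0, -0.8, 0, -1]
    - [138, 10, 4, 0, -0.8, 0, -1]
    - [138, 40, 4, 0, -0.8, 0, -1]
    - [138, 75, 4, 0, -0.8, 0, -1]
    - [138, 95, 4, 0, -0.8, 0, -1]

```text
t: 18.05
eef_pos: [0.5589, -0.3028, 0.2085]
eef_rot: [-1.004, 1.496, -1.482]
wrist_force: [-1.0, 1.2, 0.1]
width: 0.0007
```

```bash
python3 - <<'E'
from tgt import *
im,ob=snap('scene','s11.png');print(ob['width'],ob['qpos'].round(2),rel(P(0,.2015,.140),TRz(0)));crop('s11.png','s11c.png',110,50,300,250,4)
E
```

```text
0.0006968016848953966 [-0.54  0.22  1.72  0.    1.21 -0.15] (array([0.7, 4.6, 3.6]), array([ 0.6,  0. , -0.1]))
```

View pics/s11c.png

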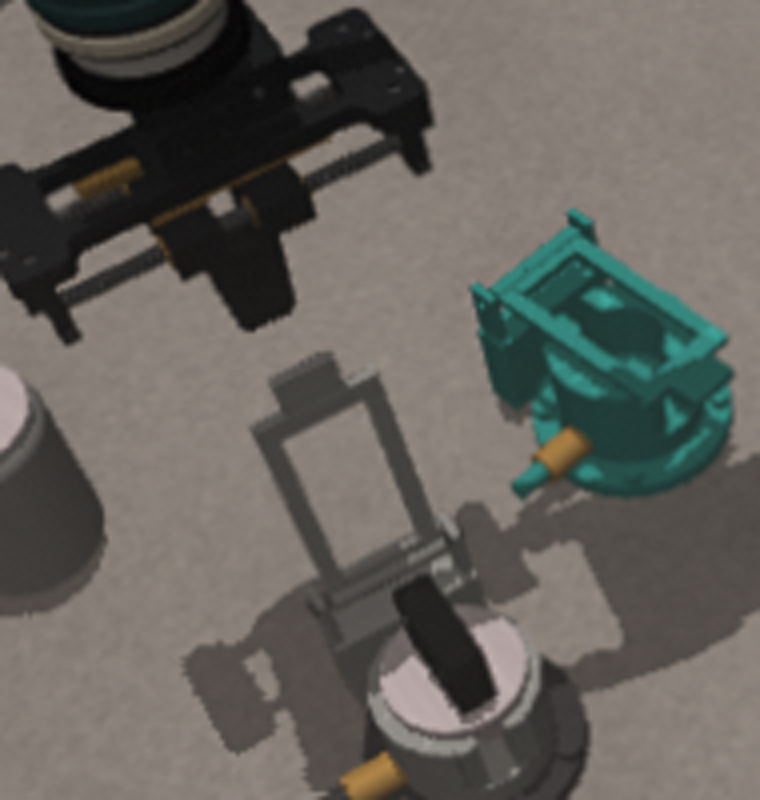

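arm_command:
  rows:
    - [-18, 3, 2, 0, 0, 0, -1]
    - [-36, 4.5, 3.5, 0, 0, 0, -1]
    - [-48, 4.5, 3.5, 0, 0, 0, -1]
    - [-60, 4.6, 3.5, 0, 0, 0, -1]
    - [-70, 5, 3.5, 0, 0, 0, -1]
    - [-80, 6, 3.5, 0, 0, 0, -1]
    - [-91, 7.7, 3.5, 0, 0, 0, -1]

```text
t: 18.98
eef_pos: [0.596, -0.2188, 0.1988]
eef_rot: [-1.005, 1.499, -1.481]
wrist_force: [-0.6, -2.3, 0.4]
width: 0.0003
```

```bash
cat > arc.py <<'E'
from tgt import *
im,ob=snap('scene','s12.png');print(ob['wrist_force']);crop('s12.png','s12c.png',110,70,300,250,4)
for t in (75,67,60,52,45,37,30,22,15,10,5,2,0):
    r=np.radians(t); x=66-118*np.cos(r)+3.5*np.sin(r)+9; z=83.5+118*np.sin(r)+3.5*np.cos(r)
    print(t,rel(P(0,z/1000,x/1000),TRz(0)))
E
python3 arc.py
```

```text
[-0.58631721 -2.3442717   0.37869665]
75 (array([ 1.4, -0.2,  0.3]), array([ 0.7,  0. , -0.2]))
67 (array([-14.3,   4.8,   0.3]), array([ 0.7,  0. , -0.2]))
60 (array([-27.4,  10.9,   0.4]), array([ 0.7,  0. , -0.2]))
52 (array([-41.3,  19.7,   0.5]), array([ 0.7,  0. , -0.2]))
45 (array([-52.3,  29. ,   0.6]), array([ 0.7,  0. , -0.2]))
37 (array([-63.5,  41.1,   0.8]), array([ 0.7,  0. , -0.2]))
30 (array([-71.7,  52.9,   0.9]), array([ 0.7,  0. , -0.2]))
22 (array([-79.3,  67.5,   1.1]), array([ 0.7,  0. , -0.2]))
15 (array([-84.3,  81.1,   1.2]), array([ 0.7,  0. , -0.2]))
10 (array([-86.8,  91.1,   1.4]), array([ 0.7,  0. , -0.2]))
5 (array([-88.4, 101.2,   1.5]), array([ 0.7,  0. , -0.2]))
2 (array([-88.9, 107.4,   1.6]), array([ 0.7,  0. , -0.2]))
0 (array([-89.1, 111.5,   1.6]), array([ 0.7,  0. , -0.2]))
```

View pics/s12c.png

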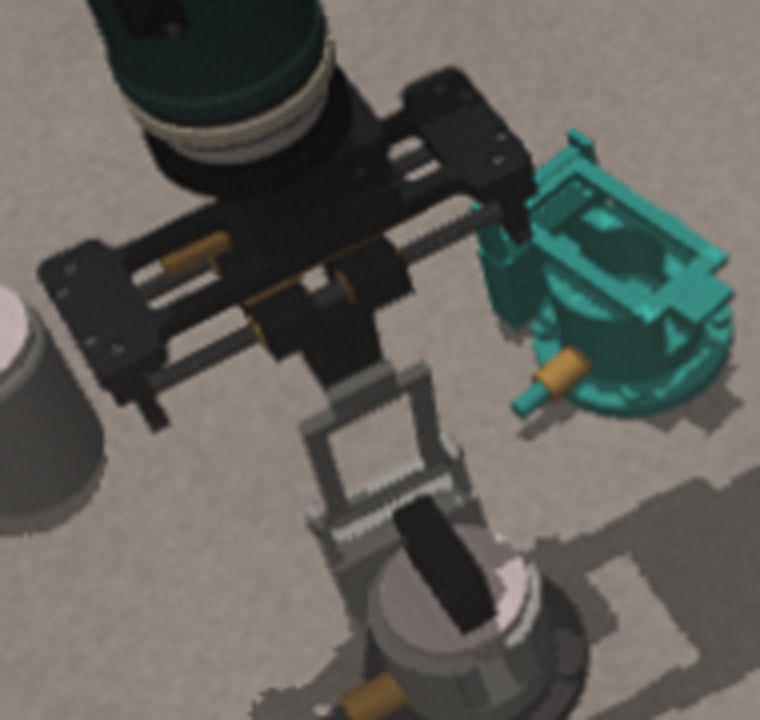

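arm_command:
  rows:
    - [-14.3, 4.8, 0, 0, 0, 0, -1]
    - [-27.4, 11, 0, 0, 0, 0, -1]
    - [-41.3, 20, 0.5, 0, 0, 0, -1]
    - [-52.3, 29, 0.5, 0, 0, 0, -1]
    - [-63.5, 41, 0.5, 0, 0, 0, -1]
    - [-71.7, 53, 1, 0, 0, 0, -1]
    - [-79.3, 67.5, 1, 0, 0, 0, -1]
    - [-84.3, 81, 1, 0, 0, 0, -1]

```text
t: 20.02
eef_pos: [0.6283, -0.1386, 0.1164]
eef_rot: [-1.004, 1.5, -1.479]
wrist_force: [0.0, -0.9, 0.4]
width: 0.0006
```

```bash
sed -i 's/s12/s13/g' arc.py; python3 arc.py | tail -5
```

```text
15 (array([ 0.8, -3.2,  1.6]), array([ 0.9,  0. , -0.2]))
10 (array([-1.7,  6.8,  1.8]), array([ 0.9,  0. , -0.2]))
5 (array([-3.3, 16.9,  1.9]), array([ 0.9,  0. , -0.2]))
2 (array([-3.9, 23.1,  2. ]), array([ 0.9,  0. , -0.2]))
0 (array([-4. , 27.2,  2.1]), array([ 0.9,  0. , -0.2]))
```

View pics/s13c.png

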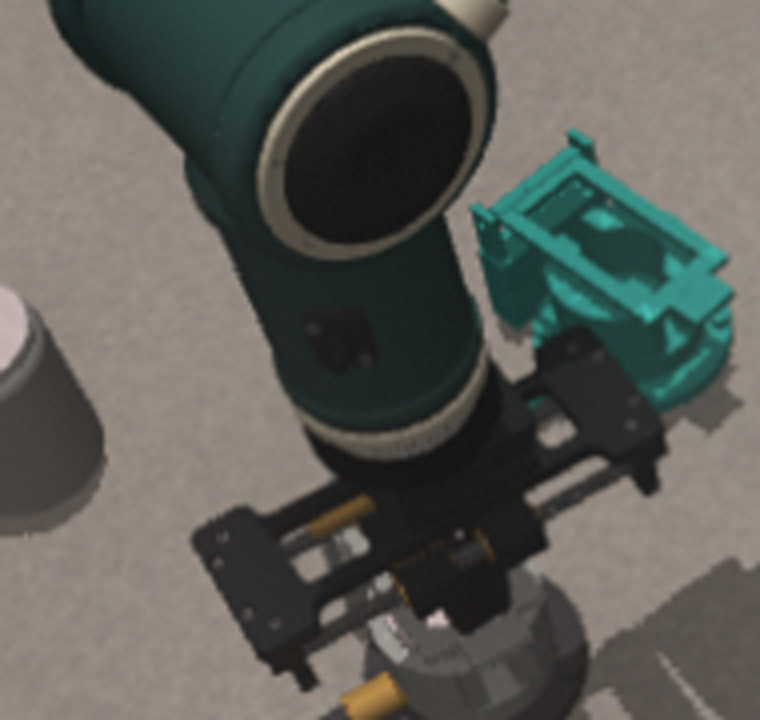

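arm_command:
  rows:
    - [-1.7, 6.8, 1, 0, 0, 0, -1]
    - [-3, 14, 1, 0, 0, 0, -1]
    - [-3.5, 20, 1, 0, 0, 0, -1]
    - [-4, 24, 1, 0, 0, 0, -1]
    - [-4, 26, 1, 0, 0, 0, -1]

```text
t: 20.7
eef_pos: [0.6293, -0.1344, 0.0882]
eef_rot: [-1.006, 1.502, -1.477]
wrist_force: [-0.6, 0.4, 0.7]
width: 0.0005
```

arm_command:
  rows:
    - [0, 1, 0, 0, 0, 0, -1]
    - [0, 2, 0, 0, 0, 0, -1]
    - [0, 2.5, 0, 0, 0, 0, -1]
    - [0, 2.5, 0, 0, 0, 0, -1]

```text
t: 21.2
eef_pos: [0.6294, -0.1344, 0.0874]
eef_rot: [-1.006, 1.502, -1.477]
wrist_force: [-3.5, 1.2, 7.9]
width: 0.0003
```

arm_command:
  rows:
    - [0, -5, 0, 0, 0, 0, -1]
    - [0, -30, 0, 0, 0, 0, -1]
    - [0, -70, 0, 0, 0, 0, -1]
    - [0, -120, 0, 0, 0, 0, -1]
    - [20, -160, 0, 0, 0, 0, -1]
    - [60, -180, 0, 0, 0, 0, -1]
    - [90, -185, 0, 0, 0, 0, -1]
    - [90, -185, 0, 0, 0, 0, -1]

```text
t: 22.2
eef_pos: [0.5973, -0.2212, 0.273]
eef_rot: [-1.004, 1.502, -1.48]
wrist_force: [0.9, 0.6, -0.7]
width: 0.0007
```

```bash
python3 - <<'E'
from ov import *
im,ob=snap('wrist','w14.png');im,ob=snap('scene','s14.png');im,ob=snap('top','t14.png');print(ob['wrist_force'],ob['t'])
q=[.614,-.1745,np.radians(-112.2)]
over('w14.png',q,'w14o.png',0.0)
crop('s14.png','s14c.png',150,130,300,270,5)
E
```

```text
[ 0.15830076 -0.53354849 -0.08350878] 22.3
```

View pics/w14o.png

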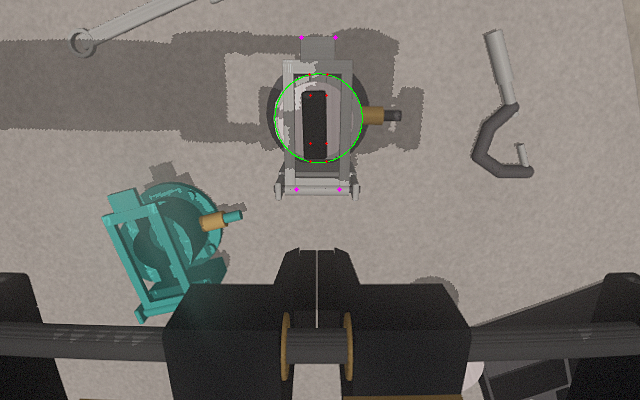

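View pics/s14c.png

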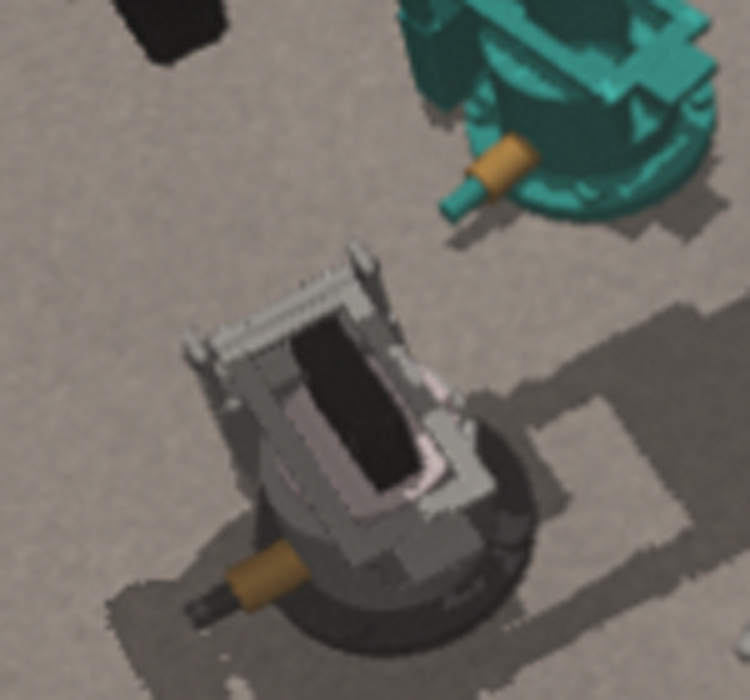

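View pics/t14.png

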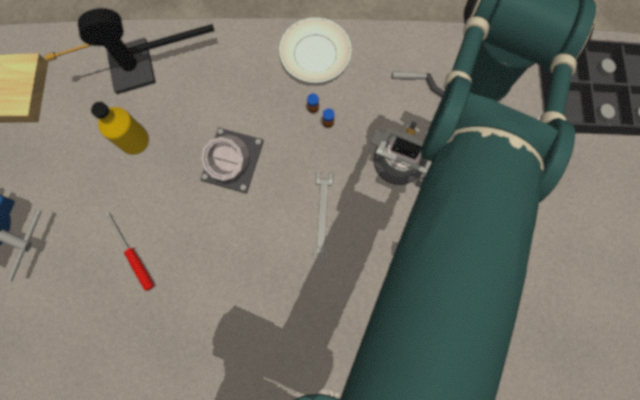

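The keeper lies flat around the grip: its tab corners at (302,37) and (336,37) in the wrist view match the model at angle 0. Nothing else has moved, and the arm is clear.

```bash
python3 -c "
from cell import manip
print(manip.finish_job())"
```

```text
the job is handed in; nothing more can be done
None
```

I lifted the plug out of its leaning holder and stood it on the pot's rim about 20° off the slots. Then I turned it under light pressure (about 10 N) until the lugs dropped in. After letting go and lifting clear, I pushed the keeper down flat with closed fingers and handed the job in at about 22 s of the 69 s allowed. It reported no verdict.

**Last checks:**
- **Plug home:** the tool went down 17.9 mm between rim contact and seating, against 18 mm nominal. The pictures show the flange on the rim and the grip in line with the slots.
- **Keeper flat:** it stopped firmly with the tool 87.4 mm up, against 87 mm expected when flat. In the last wrist picture the tab matches the model at angle 0.
- **Robot clear:** the wrist force was near zero before hand-in.
- **Other things:** everything visible in the last pictures is where it started. The arm hid the can and part of the micrometer in the last top view, but it passed well clear of both.

**Disagreements:** my first fit of the plug in the holder was wrong, about 30° off in lean direction. I corrected it from the holder's foot and lip before reaching for the plug. While the plug was turning on the rim, the hand drifted about 2 mm sideways, and I steered it back. No check failed at the end.

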